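# Cull the faulty paper rolls and pyramid the sound ones

### The job

Go through the batch of paper rolls in the cardboard tray: put every misshapen one (crushed oval, too narrow, or with its core pushed out) into the open carton and then shut the carton's lid fully. Stack all the sound rolls as a neat pyramid on the green cradle, lying across it and centred on it: fill the three troughs of the bottom row first, then saddle the rest into the gaps of the row below. Leave the other things on the bench where they are.

Things in the scene. Friction and masses are not known exactly. Their poses are not given: they have to be found in the camera images.
- cradle: Green stacking cradle, fixed: a board 212 (own x) x 50 (own y) x 12 mm thick with four ribs along own y (13 mm wide, 12 mm above the board) at own x = -96, -32, 32, 96 mm: three troughs for the bottom row. Rolls lie across it, axes along own y, 5 mm past the board at each side. Origin: centre of its underside.
- carton: Open cardboard reject carton, 170 x 170 x 140 mm high, walls and floor 5 mm, fixed. Origin: centre of its underside. Its lid is hinged along its top edge at own x = +85 mm, 140 mm above the table.
- lid (a joint): Angle of the carton's lid (170 x 170 x 5 mm, 80 g, red stripe on its outer face): 0 = shut, 1.57 = upright, 1.9 = stop; starts open at 1.5 to 1.8. The stiff hinge (0.1 N m) stays at any angle. Shut, it reaches from the hinge to the carton's own -x edge; open, its outer face looks to the carton's own +x, away from the robot.
- slot_a1 (a point): Where the centre of a roll lies in the bottom row of the pyramid, place 1: at own x = -64 mm of the cradle, 42 mm above the cradle's underside.
- slot_a2 (a point): Where the centre of a roll lies in the bottom row of the pyramid, place 2: at own x = 0 mm of the cradle, 42 mm above the cradle's underside.
- slot_a3 (a point): Where the centre of a roll lies in the bottom row of the pyramid, place 3: at own x = 64 mm of the cradle, 42 mm above the cradle's underside.
- slot_b1 (a point): Where the centre of a roll lies in the second row of the pyramid, place 1: at own x = -32 mm of the cradle, 93 mm above the cradle's underside.
- slot_b2 (a point): Where the centre of a roll lies in the second row of the pyramid, place 2: at own x = 32 mm of the cradle, 93 mm above the cradle's underside.
- slot_c1 (a point): Where the centre of a roll lies in the top of the pyramid, place 1: at own x = 0 mm of the cradle, 144 mm above the cradle's underside.
- roll_1: Sound paper roll: a straight white cylinder, 60 mm diameter, 60 mm wide (along its axis), 0.1 to 0.2 kg. Origin: its centre; own x = its axis. Starts on its side, axis roughly away from the robot, in a fixed cardboard tray (270 x 405 mm, walls 20 mm high, floor 5 mm thick); it can roll. Absent in some runs.
- roll_2: Sound paper roll: a straight white cylinder, 60 mm diameter, 60 mm wide (along its axis), 0.1 to 0.2 kg. Origin: its centre; own x = its axis. Starts on its side, axis roughly away from the robot, in a fixed cardboard tray (270 x 405 mm, walls 20 mm high, floor 5 mm thick); it can roll. Absent in some runs.
- roll_3: Sound paper roll: a straight white cylinder, 60 mm diameter, 60 mm wide (along its axis), 0.1 to 0.2 kg. Origin: its centre; own x = its axis. Starts on its side, axis roughly away from the robot, in a fixed cardboard tray (270 x 405 mm, walls 20 mm high, floor 5 mm thick); it can roll. Absent in some runs.
- roll_4: Sound paper roll: a straight white cylinder, 60 mm diameter, 60 mm wide (along its axis), 0.1 to 0.2 kg. Origin: its centre; own x = its axis. Starts on its side, axis roughly away from the robot, in a fixed cardboard tray (270 x 405 mm, walls 20 mm high, floor 5 mm thick); it can roll. Absent in some runs.
- roll_5: Sound paper roll: a straight white cylinder, 60 mm diameter, 60 mm wide (along its axis), 0.1 to 0.2 kg. Origin: its centre; own x = its axis. Starts on its side, axis roughly away from the robot, in a fixed cardboard tray (270 x 405 mm, walls 20 mm high, floor 5 mm thick); it can roll. Absent in some runs.
- roll_6: Sound paper roll: a straight white cylinder, 60 mm diameter, 60 mm wide (along its axis), 0.1 to 0.2 kg. Origin: its centre; own x = its axis. Starts on its side, axis roughly away from the robot, in a fixed cardboard tray (270 x 405 mm, walls 20 mm high, floor 5 mm thick); it can roll. Absent in some runs.
- crushed_1: Faulty roll, crushed flat: oval section 66 mm (own y) by 44 mm (own z), 60 mm wide along its axis; it starts lying on its broad side. Origin: its centre; own x = its axis. Starts on its side, axis roughly away from the robot, in a fixed cardboard tray (270 x 405 mm, walls 20 mm high, floor 5 mm thick); it can roll. 0.1 to 0.2 kg. Absent in some runs.
- crushed_2: Faulty roll, crushed flat: oval section 66 mm (own y) by 44 mm (own z), 60 mm wide along its axis; it starts lying on its broad side. Origin: its centre; own x = its axis. Starts on its side, axis roughly away from the robot, in a fixed cardboard tray (270 x 405 mm, walls 20 mm high, floor 5 mm thick); it can roll. 0.1 to 0.2 kg. Absent in some runs.
- narrow_1: Faulty roll, too narrow: 60 mm diameter but only 40 mm wide along its axis. Origin: its centre; own x = its axis. Starts on its side, axis roughly away from the robot, in a fixed cardboard tray (270 x 405 mm, walls 20 mm high, floor 5 mm thick); it can roll. 0.1 to 0.2 kg. Absent in some runs.
- coned_1: Faulty roll, telescoped: a white cylinder 60 mm in diameter and 44 mm wide (own x -31 to +13 mm), out of which a core of 38 mm diameter sticks 18 mm (to own x +31 mm); 62 mm overall, flat at both ends. Origin: its centre; own x = its axis. Starts on its side, axis roughly away from the robot, in a fixed cardboard tray (270 x 405 mm, walls 20 mm high, floor 5 mm thick); it can roll. 0.1 to 0.2 kg. Absent in some runs.
- mug: Blue mug, 76 mm wide, 90 mm high, standing beyond the work area; a bystander. Origin: centre of its underside.
- glue: White glue bottle with red cap, 52 mm diameter, 130 mm high, standing; a bystander. Origin: centre of its underside.
- tape: Roll of amber packing tape lying flat, 110 mm across, 48 mm high; a bystander. Origin: centre of its underside.
- stapler: Blue stapler, 130 mm long, 45 mm high; a bystander. Origin: centre of its underside.
- staples: Green box of staples, 80 x 45 x 30 mm; a bystander. Origin: centre of its underside.

How it is judged:
At the end, for the whole second after the job is handed in: Every sound roll lies still at a place of the pyramid (its centre within 15 mm of one of the six slot sites, its axis within 0.25 rad of across the cradle), the three bottom places all filled; every faulty roll lies still inside the carton; the lid is shut (under 0.06 rad) ((distance between roll_1 and slot_a1 below 0.015 m or distance between roll_1 and slot_a2 below 0.015 m or distance between roll_1 and slot_a3 below 0.015 m or distance between roll_1 and slot_b1 below 0.015 m or distance between roll_1 and slot_b2 below 0.015 m or distance between roll_1 and slot_c1 below 0.015 m) and angle between the x axis of each of roll_1, roll_2, roll_3, roll_4, roll_5, roll_6 and the y axis of cradle, either way round below 0.25 rad and linear speed of each of roll_1, roll_2, roll_3, roll_4, roll_5, roll_6, crushed_1, crushed_2, narrow_1, coned_1 below 0.03 m/s and (distance between roll_2 and slot_a1 below 0.015 m or distance between roll_2 and slot_a2 below 0.015 m or distance between roll_2 and slot_a3 below 0.015 m or distance between roll_2 and slot_b1 below 0.015 m or distance between roll_2 and slot_b2 below 0.015 m or distance between roll_2 and slot_c1 below 0.015 m) and (distance between roll_3 and slot_a1 below 0.015 m or distance between roll_3 and slot_a2 below 0.015 m or distance between roll_3 and slot_a3 below 0.015 m or distance between roll_3 and slot_b1 below 0.015 m or distance between roll_3 and slot_b2 below 0.015 m or distance between roll_3 and slot_c1 below 0.015 m) and (distance between roll_4 and slot_a1 below 0.015 m or distance between roll_4 and slot_a2 below 0.015 m or distance between roll_4 and slot_a3 below 0.015 m or distance between roll_4 and slot_b1 below 0.015 m or distance between roll_4 and slot_b2 below 0.015 m or distance between roll_4 and slot_c1 below 0.015 m) and (distance between roll_5 and slot_a1 below 0.015 m or distance between roll_5 and slot_a2 below 0.015 m or distance between roll_5 and slot_a3 below 0.015 m or distance between roll_5 and slot_b1 below 0.015 m or distance between roll_5 and slot_b2 below 0.015 m or distance between roll_5 and slot_c1 below 0.015 m) and (distance between roll_6 and slot_a1 below 0.015 m or distance between roll_6 and slot_a2 below 0.015 m or distance between roll_6 and slot_a3 below 0.015 m or distance between roll_6 and slot_b1 below 0.015 m or distance between roll_6 and slot_b2 below 0.015 m or distance between roll_6 and slot_c1 below 0.015 m) and distance between any of roll_1, roll_2, roll_3, roll_4, roll_5, roll_6 and slot_a1 below 0.015 m and distance between any of roll_1, roll_2, roll_3, roll_4, roll_5, roll_6 and slot_a2 below 0.015 m and distance between any of roll_1, roll_2, roll_3, roll_4, roll_5, roll_6 and slot_a3 below 0.015 m and x of crushed_1 in the frame of carton between -0.08 and 0.08 m and y of crushed_1 in the frame of carton between -0.08 and 0.08 m and z of crushed_1 in the frame of carton between 0 and 0.13 m and x of crushed_2 in the frame of carton between -0.08 and 0.08 m and y of crushed_2 in the frame of carton between -0.08 and 0.08 m and z of crushed_2 in the frame of carton between 0 and 0.13 m and x of narrow_1 in the frame of carton between -0.08 and 0.08 m and y of narrow_1 in the frame of carton between -0.08 and 0.08 m and z of narrow_1 in the frame of carton between 0 and 0.13 m and x of coned_1 in the frame of carton between -0.08 and 0.08 m and y of coned_1 in the frame of carton between -0.08 and 0.08 m and z of coned_1 in the frame of carton between 0 and 0.13 m and value of joint lid below 0.06 rad); the robot touches nothing.
It fails at once if the mug is pushed more than 60 mm from its place (distance of mug from where it was at the start of the episode above 0.06 m).
It fails at once if the glue is pushed more than 60 mm from its place (distance of glue from where it was at the start of the episode above 0.06 m).
It fails at once if the tape is pushed more than 60 mm from its place (distance of tape from where it was at the start of the episode above 0.06 m).
It fails at once if the stapler is pushed more than 60 mm from its place (distance of stapler from where it was at the start of the episode above 0.06 m).
It fails at once if the staples is pushed more than 60 mm from its place (distance of staples from where it was at the start of the episode above 0.06 m).
Of roll_1, roll_2, roll_3, roll_4, roll_5, roll_6 only 4 to 6 are there at a start; the rules pass over those that are not, and their reading is None.
Of crushed_1, crushed_2, narrow_1, coned_1 only 2 to 3 are there at a start; the rules pass over those that are not, and their reading is None.
At some moment in a run one of crushed_1, crushed_2, narrow_1, coned_1 may be knocked a few centimetres aside while the robot is not near it.
Once in a run the grip may slacken for a moment while it holds something.
It also fails if it takes over 210 s, if anything falls off the work surface, if the arm or the gripper's body presses on something with over 40 N, if the wrist force passes 120 N, or if a joint passes its speed limit or range.

### The arm

A 6-joint arm with a two-finger parallel gripper is mounted at the origin on the work surface. World frame = base frame: x ahead of the robot, y to its left, z up, the work surface at z = 0. Lengths are in m, angles in rad, forces in N, time in s.
With the tool pointing down it reaches from about 0.35 to 0.975 m from the base axis. Payload 4.9 kg.
Tool frame: the origin (TCP) lies between the finger pads; the fingertips stand 19 mm ahead of it and the grasp point (between the pads) is the TCP; z points along the fingers, y is the line along which they close (so a half turn about z gives the same grasp; the last joint's range is limited). The gripper opens to 85 mm and grips with 20 to 120 N. Pads are 22 mm wide; open, the fingers measure 114 mm over their backs; the gripper's body (76 mm by 85 mm) begins 54 mm behind the grasp point. The pads swing forward as they close: fully open they stand 13 mm farther back than shut.
Start: joints at [-1.406, 0.053, 1.613, -0, 1.476, -0.119], TCP at [0.175, -0.6, 0.25] pointing down, gripper open.
Joint ranges: [-3.01, 3.01], [-1.01, 2.22], [0.06, 2.58], [-1.02, 4.17], [0.09, 2.62], [-3.14, 3.14]. Speed limits (rad/s): [2.57, 2.57, 3.14, 3.14, 3.14, 3.14].

### API

Orientations are given as a rotation vector (axis times angle).
In Python, from station import ctrl gives the robot as it stands. The module is installed in compiled form; this text tells all that it offers.
- The arm moves only by the tool servo_tool, never from a script. Its argument "increments" is a list that holds one entry, the list of rows, each a list of 5 numbers: the finger opening in cm, from 0 to 8.54, then the shift along the tool's x, y, z in cm, then the turn about the tool's z in degrees. A call has 1 to 5 rows; each row is the pose to reach, as a shift and turn from the pose commanded when the call began, along the tool's axes at that moment; what a row does not reach only later rows make up. A row lasts 1/10 s, in which the tool goes at most 50 mm and 8.59 degrees, less where a joint would pass 70% of its speed; a pose out of reach is approached as far as the arm can. A call with a gripper value outside its range is refused whole. The fingers move at their own pace and stop on an object; "newtons" is the grip in N (left out, the last holds). Time passes only in rows, so rows that repeat a pose let the fingers close. It gives the time, the measured TCP pose, the force, the opening and the grip force at its end, in the units of the state.
- ctrl.get_obs(): the state, without advancing time (a new reading comes with each control period).
- ctrl.get_image(name): name is "scene" or "side" or "wrist"; returns a dict with "img" (384x512x3 uint8, red, green, blue), "fx", "fy", "cx", "cy" (pixels), "rvec" (rotation vector, rad) and "tvec" (3), from world to camera coordinates, as OpenCV has them; the wrist camera has in their place "mount" (4x4, takes a point from camera to tool coordinates, whose origin is the TCP and whose axes are the flange's). Camera axes: x right, y down, z forward; pixel columns grow to the right and rows downward; lengths in m; the calibration is good to about 2 mm. The wrist camera is an equidistant fisheye: a pixel r from the principal point sees the ray r / f radians off the axis. A picture is of the moment at which its call begins: read the wrist's pose just before it. There is no depth.
- ctrl.finish_job(): hands the job in; it is judged then, once.
The state is a dict: "t": time; "q": joint angles; "dq": joint speeds; "effort": joint torques, N m; "tool_pos": TCP position; "tool_rot": TCP orientation; "contact_force": force on the tool from outside, world axes, zero at the start; "wrist_torque": the same for the moment, N m; "opening": finger opening in m; "grip_force": force on a finger pad.
Only numpy, scipy, OpenCV 4.12 (cv2) and the standard library are available. Lean on these libraries where they do the work, as an engineer would, in place of code of your own. Each camera call takes 0.05 s, during which the arm holds its last target. There are 200 camera calls.

## Working session

There is one attempt and no reset: what is moved stays moved. The work goes in short steps, Python scripts to look and compute and a tool call to move; the robot and the scene stay as the last step left them, time stands still between calls to the robot, and variables do not carry over. Pictures are saved under pics/ and viewed, at most 14 in all, crops included, and the job is handed in when it is done.

Besides the shell and the picture viewer there is one more tool, called as name(argument=value, ...), one argument or row to a line, values as JSON. servo_tool: Moves the arm, as the interface text tells. Its arguments: {"type":"object","properties":{"increments":{"type":"array"},"newtons":{"type":"number"}},"required":["increments"]}

```bash
mkdir -p pics; cat > h.py <<'E'
import numpy as np, cv2
from scipy.spatial.transform import Rotation as R
from station import ctrl
def snap(name,fn=None):
    o=ctrl.get_obs(); d=ctrl.get_image(name); d['obs']=o
    if fn: cv2.imwrite('pics/'+fn+'.png',d['img'][:,:,::-1])
    return d
def ray(d,uv):
    uv=np.asarray(uv,float).reshape(-1,2)
    a=(uv-[d['cx'],d['cy']])/[d['fx'],d['fy']]
    if 'mount' in d:
        r=np.linalg.norm(a,axis=1,keepdims=True)+1e-12
        v=np.hstack([a/r*np.sin(r),np.cos(r)])
        M=np.array(d['mount']);Rt=R.from_rotvec(d['obs']['tool_rot']).as_matrix()
        return Rt@M[:3,3]+d['obs']['tool_pos'],(Rt@M[:3,:3]@v.T).T
    Rc=R.from_rotvec(np.array(d['rvec']).ravel()).as_matrix()
    return -Rc.T@np.array(d['tvec']).ravel(),(Rc.T@np.hstack([a,np.ones((len(a),1))]).T).T
def plane(d,uv,z):
    o,v=ray(d,uv); return o+v*((z-o[2])/v[:,2:3])
def proj(d,P):
    P=np.asarray(P,float).reshape(-1,3)
    if 'mount' in d:
        M=np.array(d['mount']);Rt=R.from_rotvec(d['obs']['tool_rot']).as_matrix()
        c=(M[:3,:3].T@((Rt.T@(P-d['obs']['tool_pos']).T)-M[:3,3:4])).T
        t=np.arctan2(np.hypot(c[:,0],c[:,1]),c[:,2]);p=c[:,:2]/np.hypot(c[:,0],c[:,1])[:,None]*t[:,None]
        return p*[d['fx'],d['fy']]+[d['cx'],d['cy']]
    Rc=R.from_rotvec(np.array(d['rvec']).ravel()).as_matrix()
    c=P@Rc.T+np.array(d['tvec']).ravel()
    return c[:,:2]/c[:,2:]*[d['fx'],d['fy']]+[d['cx'],d['cy']]
E
python3 - <<'E'
from h import *
a=snap('scene','scene0');b=snap('side','side0');c=snap('wrist','wrist0')
o=a['obs'];print(o['t'],o['tool_pos'],o['tool_rot'],o['opening'])
for d in(a,b):print(ray(d,[[d['cx'],d['cy']]]),d['fx'])
print(c['fx'],c['mount'])
cv2.imwrite('pics/both.png',cv2.resize(np.vstack([a['img'],b['img']])[:,:,::-1],None,fx=.78,fy=.78))
E
```

```text
0.0 [ 0.17489584 -0.59941988  0.24905567] [-3.10794508e+00 -4.44061025e-01  9.13562217e-05] 0.08534000685511216
(array([ 0.94825953, -0.57374913,  0.94556935]), array([[-0.35482349,  0.52684691, -0.77235524]])) 470.25677025104903
(array([-0.07090133,  0.63723916,  0.61755212]), array([[ 0.61118513, -0.61762377, -0.49496829]])) 421.8440927820786
297.3186396354542 [[ 8.82877018e-04 -9.57641888e-01 -2.87960474e-01  7.29003334e-02]
 [ 9.99999427e-01  1.01962464e-03 -3.24901369e-04 -2.54632155e-04]
 [ 6.04750754e-04 -2.87960022e-01  9.57642240e-01 -1.23250573e-01]
 [ 0.00000000e+00  0.00000000e+00  0.00000000e+00  1.00000000e+00]]
```

View pics/scene0.png

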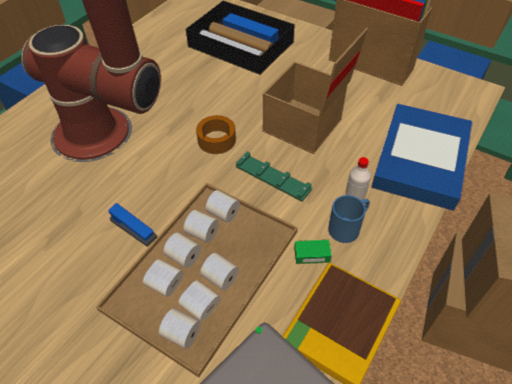

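View pics/side0.png

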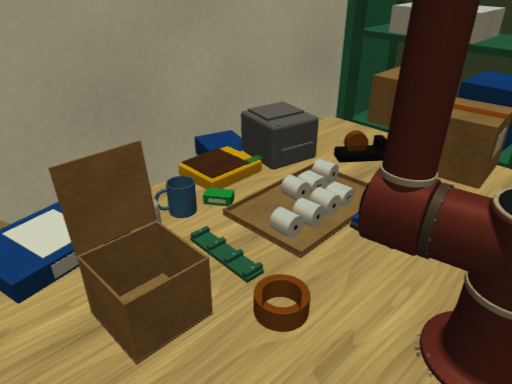

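The scene view shows 7 rolls in the tray (around px 100-295, 185-370), the cradle at (273,176), the carton at (305,105) with its lid open, tape at (216,134), stapler at (132,224), staples at (312,251), mug at (347,218) and glue at (358,180). I'll zoom in on the rolls.

```bash
python3 - <<'E'
from h import *
d=snap('scene')
im=d['img']
cv2.imwrite('pics/crop1.png',cv2.resize(im[180:375,95:305,::-1],None,fx=3,fy=3,interpolation=cv2.INTER_CUBIC))
hsv=cv2.cvtColor(im,cv2.COLOR_RGB2HSV)
m=((hsv[...,1]<45)&(hsv[...,2]>120)).astype(np.uint8); 
tr=np.zeros_like(m);cv2.fillPoly(tr,[np.array([[208,182],[300,228],[195,372],[98,308]])],1)
m*=tr; m=cv2.morphologyEx(m,cv2.MORPH_CLOSE,np.ones((5,5)))
n,l,s,c=cv2.connectedComponentsWithStats(m)
for i in range(1,n):
    if s[i,4]>150:
        print(s[i],c[i].round(),plane(d,c[i],.035).round(3))
g=((hsv[...,0]>65)&(hsv[...,0]<88)&(hsv[...,1]>100)).astype(np.uint8)
n,l,s,c=cv2.connectedComponentsWithStats(g)
for i in range(1,n):
    if s[i,4]>150:
        k=cv2.minAreaRect(np.argwhere(l==i)[:,::-1].astype(np.float32)); print('green',s[i],plane(d,cv2.boxPoints(k),.012).round(3).tolist())
print('tray',plane(d,[[208,186],[297,231],[195,371],[100,307]],.02).round(3))
print('carton',plane(d,[[264,92],[313,117]],.14).round(3), plane(d,[[265,121],[313,147]],0).round(3))
print('tape',plane(d,[[216,128]],.048),'stapler',plane(d,[[132,222]],.045),'mug',plane(d,[[347,205]],.09),'glue',plane(d,[[363,162]],.13),'staples',plane(d,[[312,245]],.03))
E
```

```text
[ 184  191   52   50 1135] [208. 214.] [[ 0.484 -0.075  0.035]]
[165 233  31  33 595] [178. 248.] [[ 0.482 -0.187  0.035]]
[201 253  37  36 677] [217. 269.] [[ 0.588 -0.185  0.035]]
[144 260  36  35 727] [160. 276.] [[ 0.494 -0.265  0.035]]
[ 160  281   59   66 1682] [187. 313.] [[ 0.596 -0.302  0.035]]
green [ 59   0  28  29 518] [[-0.633, 0.458, 0.012], [-0.593, 0.532, 0.012], [-0.4, 0.387, 0.012], [-0.439, 0.32, 0.012]]
green [ 424   17   88   48 1171] [[0.604, 1.082, 0.012], [0.87, 1.248, 0.012], [0.942, 0.958, 0.012], [0.704, 0.809, 0.012]]
green [  0  51  21  24 202] [[-0.49, 0.049, 0.012], [-0.492, 0.152, 0.012], [-0.436, 0.129, 0.012], [-0.436, 0.029, 0.012]]
green [ 477   99   35   62 1354] [[0.959, 0.517, 0.012], [0.944, 0.767, 0.012], [1.044, 0.762, 0.012], [1.05, 0.518, 0.012]]
green [ 237  152   74   48 1128] [[0.438, 0.106, 0.012], [0.423, 0.168, 0.012], [0.642, 0.158, 0.012], [0.65, 0.101, 0.012]]
green [295 241  36  22 597] [[0.69, -0.016, 0.012], [0.757, 0.031, 0.012], [0.785, -0.018, 0.012], [0.72, -0.064, 0.012]]
tray [[ 0.421  0.006  0.02 ]
 [ 0.683  0.008  0.02 ]
 [ 0.678 -0.383  0.02 ]
 [ 0.427 -0.387  0.02 ]]
carton [[0.421 0.275 0.14 ]
 [0.579 0.257 0.14 ]] [[0.403 0.311 0.   ]
 [0.574 0.292 0.   ]]
tape [[0.33118086 0.16928934 0.048     ]] stapler [[ 0.35017596 -0.19475185  0.045     ]] mug [[0.76337432 0.08763196 0.09      ]] glue [[0.74783702 0.19225202 0.13      ]] staples [[ 0.73359599 -0.01380079  0.03      ]]
```

View pics/crop1.png

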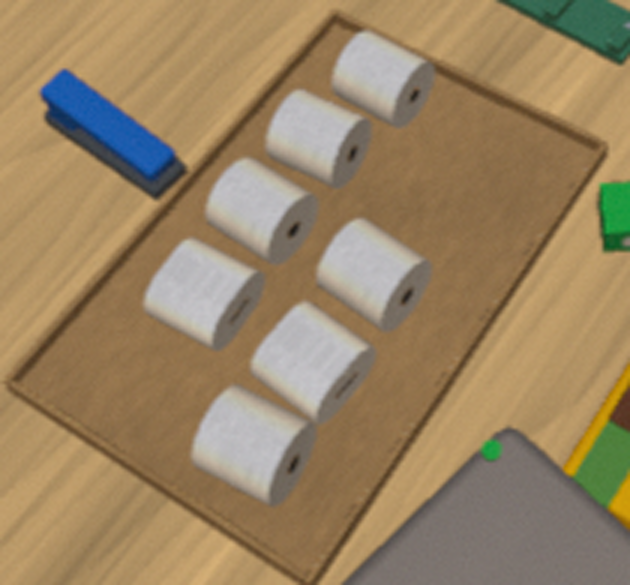

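View pics/wrist0.png

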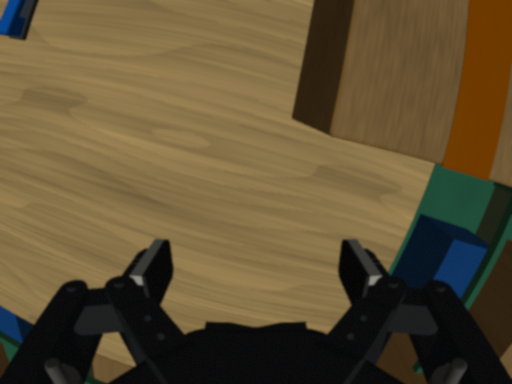

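The crop shows 7 rolls. Two have slot-shaped cores, so they are crushed: world (0.49,-0.265) and (0.60,-0.28). The other five look round. Next I'll go above the tray for a close look.

```bash
cat > plan.py <<'E'
import sys,json
from h import *
def plan(wps):
    """wps: (x,y,z,yaw_deg) world -> tool shifts in cm/deg per call"""
    o=ctrl.get_obs();p=np.array(o['tool_pos']);M=R.from_rotvec(o['tool_rot']).as_matrix()
    print('t',round(o['t'],1),'pos',p.round(4),'yaw',round(np.degrees(np.arctan2(M[1,0],M[0,0])),1),'tilt',M[:2,2].round(3),'open',round(o['opening'],4),'grip',o['grip_force'])
    for w in wps:
        d=np.array(w[:3])-p;yaw=np.degrees(np.arctan2(M[1,0],M[0,0]))
        t=-((w[3]-yaw+180)%360-180)
        n=max(1,int(np.ceil(max(np.linalg.norm(d)/.23,abs(t)/41))))
        for k in range(n):
            s=np.append((M.T@(d/n))*100,t/n).round(1);p=p+M@s[:3]/100
            M=M@R.from_euler('z',s[3],degrees=True).as_matrix();print(w,'->',s.tolist())
if __name__=='__main__':plan(json.loads(sys.argv[1]))
E
python3 plan.py '[[0.54,-0.22,0.40,90]]'
```

```text
t 0.2 pos [ 0.175  -0.5996  0.2495] yaw 16.3 tilt [-0.     0.001] open 0.0856 grip 0.0
[0.54, -0.22, 0.4, 90] -> [15.2, -8.7, -5.0, -24.6]
[0.54, -0.22, 0.4, 90] -> [17.5, -1.6, -5.0, -24.6]
[0.54, -0.22, 0.4, 90] -> [16.6, 5.8, -5.0, -24.6]
```

servo_tool(
  increments=[
    [[8.5, 15.2, -8.7, -5, -24.6], [8.5, 15.2, -8.7, -5, -24.6], [8.5, 15.2, -8.7, -5, -24.6], [8.5, 15.2, -8.7, -5, -24.6], [8.5, 15.2, -8.7, -5, -24.6]],
  ],
)

```text
t: 0.7
tool_pos: [0.2991, -0.4721, 0.3024]
tool_rot: [2.938, 1.102, 0.002]
contact_force: [-0.5, -0.8, 0.6]
opening: 0.085
grip_force: 0.0
```

servo_tool(
  increments=[
    [[8.5, 17.5, -1.6, -5, -24.6], [8.5, 17.5, -1.6, -5, -24.6], [8.5, 17.5, -1.6, -5, -24.6], [8.5, 17.5, -1.6, -5, -24.6], [8.5, 17.5, -1.6, -5, -24.6]],
  ],
)

```text
t: 1.2
tool_pos: [0.4204, -0.3458, 0.3518]
tool_rot: [2.637, 1.703, 0.002]
contact_force: [-0.5, -0.7, 0.4]
opening: 0.085
grip_force: 0.0
```

servo_tool(
  increments=[
    [[8.5, 16.6, 5.8, -5, -24.6], [8.5, 16.6, 5.8, -5, -24.6], [8.5, 16.6, 5.8, -5, -24.6], [8.5, 16.6, 5.8, -5, -24.6], [8.5, 16.6, 5.8, -5, -24.6]],
  ],
)

```text
t: 1.7
tool_pos: [0.5418, -0.2194, 0.4008]
tool_rot: [2.216, 2.225, 0.001]
contact_force: [-1.2, -0.6, 0.5]
opening: 0.0852
grip_force: 0.0
```

```bash
cat > rolls.py <<'E'
from h import *
def rolls(d,x=(.43,.69),y=(-.39,.0)):
    """white blobs; silhouette mask -> centre/axis by minAreaRect of top outline points cast at mid height"""
    im=d['img'];hsv=cv2.cvtColor(im,cv2.COLOR_RGB2HSV)
    m=((hsv[...,1]<60)&(hsv[...,2]>95)).astype(np.uint8)
    tr=np.zeros_like(m)
    q=proj(d,[[x[0],y[0],.02],[x[1],y[0],.02],[x[1],y[1],.02],[x[0],y[1],.02]])
    cv2.fillPoly(tr,[q.round().astype(int)],1);m*=tr
    m=cv2.morphologyEx(m,cv2.MORPH_OPEN,np.ones((3,3)))
    n,l,s,c=cv2.connectedComponentsWithStats(m);out=[]
    for i in range(1,n):
        if s[i,4]<250:continue
        P=np.argwhere(l==i)[:,::-1].astype(np.float32)
        W=plane(d,P,.045)[:,:2].astype(np.float32)
        r=cv2.minAreaRect(W);out.append((c[i],r));b=r
        print(s[i].tolist(),c[i].round().tolist(),'ctr',np.round(b[0],3),'size',np.round(b[1],3),'ang',round(b[2],1))
    return out
E
python3 - <<'E'
from rolls import *
d=snap('wrist','w1');o=d['obs'];print(o['t'],o['tool_pos'],R.from_rotvec(o['tool_rot']).as_matrix()[:,0])
rolls(d)
E
```

```text
1.7 [ 0.54184873 -0.21938373  0.40078178] [-4.12154452e-03  9.99991459e-01 -3.09014648e-04]
[206, 22, 41, 34, 1281] [226.0, 38.0] ctr [ 0.494 -0.037] size [0.064 0.057] ang 0.4
[200, 64, 42, 38, 1378] [221.0, 83.0] ctr [ 0.485 -0.111] size [0.065 0.057] ang 4.4
[268, 110, 42, 37, 1345] [288.0, 128.0] ctr [ 0.595 -0.185] size [0.056 0.065] ang 86.0
[203, 112, 40, 35, 1343] [223.0, 129.0] ctr [ 0.488 -0.187] size [0.056 0.064] ang 89.2
[208, 153, 40, 39, 1364] [227.0, 172.0] ctr [ 0.495 -0.259] size [0.063 0.063] ang 4.2
[268, 154, 40, 38, 1358] [287.0, 173.0] ctr [ 0.596 -0.259] size [0.063 0.063] ang 85.9
[272, 197, 37, 35, 1152] [290.0, 214.0] ctr [ 0.603 -0.333] size [0.064 0.061] ang 5.6
```

View pics/w1.png

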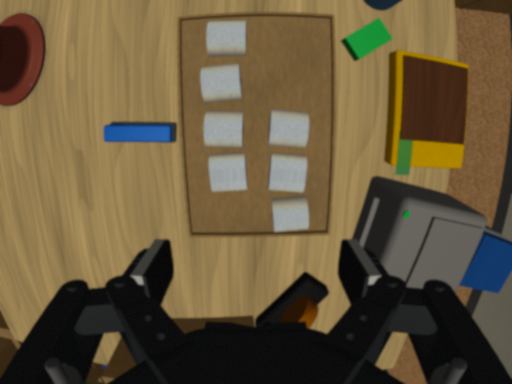

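The wrist view shows all 7 rolls separately, each about 63 mm long, so none is narrow or coned. The two crushed ones are at px (227,172) and (287,173), with slot cores in the crop. The other five are sound. First I'll pick crushed D at (0.495,-0.259).

```bash
python3 plan.py '[[0.495,-0.258,0.20,90],[0.495,-0.258,0.032,90]]'; echo; python3 - <<'E'
from h import *
d=snap('wrist')
E
```

```text
t 1.8 pos [ 0.5406 -0.2206  0.3999] yaw 90.1 tilt [-0.001 -0.001] open 0.0853 grip 0.0
[0.495, -0.258, 0.2, 90] -> [-3.7, -4.6, 20.0, 0.1]
[0.495, -0.258, 0.032, 90] -> [-0.0, 0.1, 16.8, 0.0]
```

servo_tool(
  increments=[
    [[8.5, -3.7, -4.6, 20, 0], [8.5, -3.7, -4.6, 20, 0], [8.5, -3.7, -4.6, 20, 0], [8.5, -3.7, -4.6, 20, 0], [8.5, -3.7, -4.6, 20, 0]],
  ],
)

```text
t: 2.3
tool_pos: [0.4882, -0.2571, 0.1917]
tool_rot: [-2.215, -2.208, 0.005]
contact_force: [-0.7, 0.3, -0.1]
opening: 0.0851
grip_force: 0.0
```

servo_tool(
  increments=[
    [[8.5, 0, 0, 5, 0], [8.5, 0, 0, 10, 0], [8.5, 0, 0, 14, 0], [8.5, 0, 0, 16.8, 0], [8.5, 0, 0, 16.8, 0]],
  ],
)

```text
t: 2.8
tool_pos: [0.4916, -0.2567, 0.029]
tool_rot: [-2.217, -2.216, 0.002]
contact_force: [-0.6, 0.2, -0.2]
opening: 0.0852
grip_force: 0.0
```

servo_tool(
  increments=[
    [[4, 0, 0, 0, 0], [4, 0, 0, 0, 0], [4, 0, 0, 0, 0], [4, 0, 0, 0, 0], [4, 0, 0, 0, 0]],
  ],
  newtons=50,
)

```text
t: 3.3
tool_pos: [0.4965, -0.2592, 0.036]
tool_rot: [2.216, 2.218, 0.001]
contact_force: [-0.9, -0.2, 8.0]
opening: 0.0597
grip_force: 53.5
```

```bash
python3 plan.py '[[0.495,-0.259,0.25,90],[0.5,0.08,0.40,90]]'
```

```text
t 3.3 pos [ 0.4965 -0.2592  0.036 ] yaw 90.1 tilt [ 0.005 -0.004] open 0.0597 grip 53.54713739485305
[0.495, -0.259, 0.25, 90] -> [-0.1, -0.0, -21.4, 0.1]
[0.5, 0.08, 0.4, 90] -> [16.9, 0.3, -7.6, -0.0]
[0.5, 0.08, 0.4, 90] -> [16.9, 0.3, -7.6, -0.0]
```

servo_tool(
  increments=[
    [[4, 0, 0, -3, 0], [4, 0, 0, -7, 0], [4, 0, 0, -12, 0], [4, 0, 0, -17, 0], [4, 0, 0, -21.4, 0]],
  ],
)

```text
t: 3.8
tool_pos: [0.4943, -0.2574, 0.2501]
tool_rot: [2.218, 2.221, 0.001]
contact_force: [0.3, -0.2, -2.8]
opening: 0.0597
grip_force: 53.7
```

servo_tool(
  increments=[
    [[4, 3, 0, -2, 0], [4, 7, 0, -4, 0], [4, 11, 0, -5, 0], [4, 14, 0, -6, 0], [4, 17, 0, -7.6, 0]],
  ],
)

```text
t: 4.3
tool_pos: [0.4932, -0.0858, 0.3228]
tool_rot: [-2.22, -2.223, 0.0]
contact_force: [0.3, 0.2, -0.9]
opening: 0.0598
grip_force: 53.7
```

servo_tool(
  increments=[
    [[4, 4, 0, -2, 0], [4, 8, 0, -4, 0], [4, 12, 0, -6, 0], [4, 15, 0, -7, 0], [4, 17, 0, -7.6, 0]],
  ],
)

```text
t: 4.8
tool_pos: [0.4935, 0.0847, 0.4008]
tool_rot: [2.216, 2.223, 0.005]
contact_force: [0.2, -0.7, -0.6]
opening: 0.06
grip_force: 53.7
```

servo_tool(
  increments=[
    [[4, 0, 0, 0, 0], [4, 0, 0, 0, 0]],
  ],
)

```text
t: 5.0
tool_pos: [0.4936, 0.0825, 0.3987]
tool_rot: [2.219, 2.223, 0.0]
contact_force: [-0.3, -0.6, -0.3]
opening: 0.0595
grip_force: 53.7
```

```bash
python3 - <<'E'
from h import *
d=snap('wrist','w2');o=d['obs'];print(o['t'],o['tool_pos'],o['opening'],o['grip_force'])
hsv=cv2.cvtColor(d['img'],cv2.COLOR_RGB2HSV)
g=((hsv[...,0]>65)&(hsv[...,0]<88)&(hsv[...,1]>100)).astype(np.uint8)
n,l,s,c=cv2.connectedComponentsWithStats(g)
for i in range(1,n):
    if s[i,4]>300:
        W=plane(d,np.argwhere(l==i)[:,::-1],.014)[:,:2].astype(np.float32)
        print(s[i],cv2.minAreaRect(W))
E
```

```text
5.0 [0.49356638 0.08254879 0.39867019] 0.059494313488092095 53.683026011349284
[ 221  102  119   33 3022] ((0.5363039374351501, 0.13330908119678497), (0.045782092958688736, 0.2045421004295349), 87.67687225341797)
[362 183  42  40 777] ((0.7393426895141602, -0.019834548234939575), (0.07815597206354141, 0.051261622458696365), 35.2044792175293)
```

View pics/w2.png

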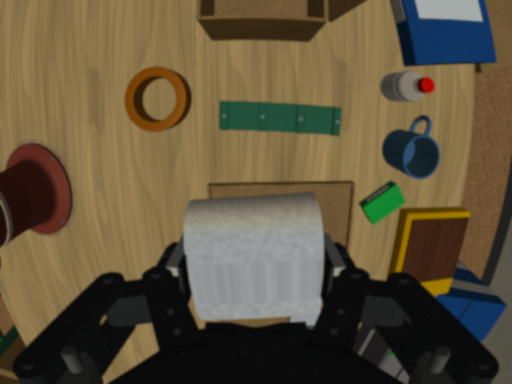

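Crushed D is held cleanly, with 59.7 mm between the pads. The cradle (px 220-340, 100-135) is centred at (0.537,0.133), yaw -2.3°. Now the carton.

servo_tool(
  increments=[
    [[4, 4, 0, 0, 0], [4, 8, 0, 0, 0], [4, 12, 0, 0, 0], [4, 15, 0, 0, 0], [4, 15, 0, 0, 0]],
  ],
)

```text
t: 5.55
tool_pos: [0.4934, 0.234, 0.3972]
tool_rot: [-2.217, -2.224, 0.002]
contact_force: [-0.5, -0.3, -1.4]
opening: 0.0602
grip_force: 53.6
```

```bash
python3 - <<'E'
from h import *
d=snap('wrist','w3');o=d['obs'];print(o['t'],o['tool_pos'],o['opening'],o['grip_force'])
hsv=cv2.cvtColor(d['img'],cv2.COLOR_RGB2HSV)
g=((hsv[...,0]>65)&(hsv[...,0]<88)&(hsv[...,1]>100)).astype(np.uint8)
n,l,s,c=cv2.connectedComponentsWithStats(g)
for i in range(1,n):
    if s[i,4]>300:
        W=plane(d,np.argwhere(l==i)[:,::-1],.014)[:,:2].astype(np.float32)
        print(s[i],cv2.minAreaRect(W))
E
```

```text
5.55 [0.49342124 0.23401787 0.3971699 ] 0.06022533518632983 53.62747137551196
[223 187  85  10 468] ((0.5098000168800354, 0.1536102592945099), (0.15092481672763824, 0.016788309440016747), 0.3624437749385834)
[313 191  23  27 380] ((0.6178388595581055, 0.12957528233528137), (0.04285642132163048, 0.05090358853340149), 0.26914891600608826)
[365 254  26  28 381] ((0.7500401735305786, -0.016950145363807678), (0.052736278623342514, 0.05982288718223572), 39.423683166503906)
```

View pics/w3.png

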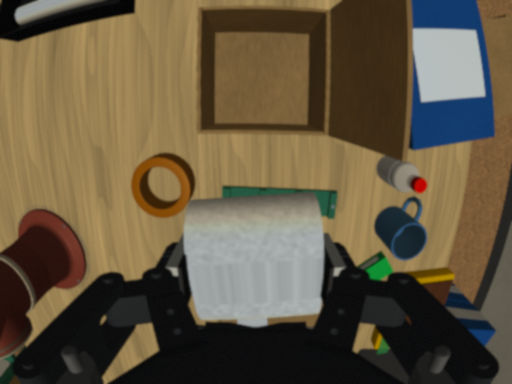

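```bash
python3 - <<'E'
from h import *
d=snap('wrist');print(plane(d,[[200,132],[327,134],[330,11],[202,9]],.14).round(3), plane(d,[[200,132],[327,134],[330,11],[202,9]],.14).mean(0))
P=plane(d,[[327,134],[330,11]],.14)
for a in (1.5,1.6,1.7,1.8): print(a,proj(d,P+np.array([.17*np.cos(a),0,.17*np.sin(a)])).round())
E
python3 plan.py '[[0.49,0.34,0.28,90],[0.49,0.34,0.1,90]]'
```

```text
[[0.421 0.27  0.14 ]
 [0.586 0.269 0.14 ]
 [0.588 0.434 0.14 ]
 [0.424 0.434 0.14 ]] [0.50484253 0.35148076 0.14      ]
1.5 [[391. 159.]
 [393. -42.]]
1.6 [[372. 158.]
 [374. -47.]]
1.7 [[350. 157.]
 [353. -50.]]
1.8 [[328. 156.]
 [331. -51.]]
t 5.7 pos [0.4938 0.2317 0.3975] yaw 90.0 tilt [-0.001 -0.001] open 0.06 grip 53.628531729918905
[0.49, 0.34, 0.28, 90] -> [10.8, -0.4, 11.7, 0.0]
[0.49, 0.34, 0.1, 90] -> [0.1, 0.1, 18.0, 0.0]
```

servo_tool(
  increments=[
    [[4, 4, 0, 3, 0], [4, 7, 0, 6, 0], [4, 9, 0, 9, 0], [4, 9, 0.1, 11.7, 0], [4, 9, 0.1, 11.7, 0]],
  ],
)

```text
t: 6.15
tool_pos: [0.493, 0.3202, 0.2756]
tool_rot: [-2.22, -2.219, 0.015]
contact_force: [0.9, 0.2, -2.1]
opening: 0.0602
grip_force: 53.6
```

servo_tool(
  increments=[
    [[4, 0, 0, 5, 0], [4, 0, 0, 10, 0], [4, 0, 0, 15, 0], [4, 0, 0, 18, 0], [4, 0, 0, 18, 0]],
  ],
)

```text
t: 6.65
tool_pos: [0.4924, 0.3195, 0.0971]
tool_rot: [-2.221, -2.218, 0.014]
contact_force: [0.1, -1.1, -1.7]
opening: 0.0601
grip_force: 53.6
```

servo_tool(
  increments=[
    [[8.5, 0, 0, 0, 0], [8.5, 0, 0, 0, 0], [8.5, 0, 0, 0, 0], [8.5, 0, 0, 0, 0], [8.5, 0, 0, 0, 0]],
  ],
)

```text
t: 7.15
tool_pos: [0.4952, 0.3229, 0.1027]
tool_rot: [2.22, 2.222, 0.003]
contact_force: [0.7, 0.3, -0.2]
opening: 0.085
grip_force: 0.0
```

servo_tool(
  increments=[
    [[8.5, 0, 0, -5, 0], [8.5, 0, 0, -10, 0], [8.5, 0, 0, -15, 0], [8.5, 0, 0, -20, 0], [8.5, 0, 0, -20, 0]],
  ],
)

```text
t: 7.65
tool_pos: [0.4976, 0.3242, 0.3123]
tool_rot: [2.216, 2.219, 0.025]
contact_force: [0.0, 0.0, 0.2]
opening: 0.085
grip_force: 0.0
```

```bash
python3 plan.py '[[0.51,-0.18,0.40,90]]'
```

```text
t 7.7 pos [0.4976 0.3242 0.3123] yaw 90.1 tilt [0.015 0.007] open 0.085 grip 0.0
[0.51, -0.18, 0.4, 90] -> [-16.8, 0.4, -3.0, 0.0]
[0.51, -0.18, 0.4, 90] -> [-16.8, 0.4, -3.0, 0.0]
[0.51, -0.18, 0.4, 90] -> [-16.8, 0.4, -3.0, 0.0]
```

servo_tool(
  increments=[
    [[8.5, -5, 0, 0, 0], [8.5, -10, 0, 0, 0], [8.5, -15, 0, 0, 0], [8.5, -20, 0, 0, 0], [8.5, -24, 0, 0, 0]],
  ],
)

```text
t: 8.15
tool_pos: [0.4943, 0.0804, 0.3011]
tool_rot: [2.221, 2.222, -0.0]
contact_force: [1.3, 0.2, 0.0]
opening: 0.0851
grip_force: 0.0
```

servo_tool(
  increments=[
    [[8.5, -5, 2, 0, 0], [8.5, -10, 4, 0, 0], [8.5, -15, 6, 0, 0], [8.5, -19, 8, 0, 0], [8.5, -23, 10, 0, 0]],
  ],
)

```text
t: 8.65
tool_pos: [0.595, -0.1484, 0.3011]
tool_rot: [2.221, 2.222, 0.0]
contact_force: [-0.2, 1.3, 0.7]
opening: 0.0853
grip_force: 0.0
```

servo_tool(
  increments=[
    [[8.5, -4, 0, 2, 0], [8.5, -8, 0, 4, 0], [8.5, -11, 0, 5, 0], [8.5, -11, 0, 5, 0], [8.5, -11, 0, 5, 0]],
  ],
)

```text
t: 9.15
tool_pos: [0.5944, -0.2566, 0.2505]
tool_rot: [-2.22, -2.22, -0.0]
contact_force: [1.2, 0.6, -0.1]
opening: 0.0847
grip_force: 0.0
```

```bash
python3 -c "
from rolls import *
rolls(snap('wrist'))"; python3 plan.py '[[0.598,-0.260,0.036,90]]'
```

```text
[142, 0, 53, 10, 398] [166.0, 3.0] ctr [ 0.493 -0.062] size [0.012 0.064] ang 82.6
[131, 18, 57, 56, 2522] [158.0, 46.0] ctr [ 0.483 -0.112] size [0.066 0.058] ang 4.9
[226, 79, 61, 54, 2938] [256.0, 106.0] ctr [ 0.594 -0.185] size [0.056 0.065] ang 86.2
[134, 84, 56, 51, 2596] [162.0, 110.0] ctr [ 0.487 -0.186] size [0.057 0.067] ang 88.7
[230, 143, 56, 56, 2850] [258.0, 171.0] ctr [ 0.596 -0.259] size [0.062 0.062] ang 86.2
[236, 206, 54, 49, 2353] [262.0, 231.0] ctr [ 0.602 -0.333] size [0.065 0.061] ang 5.0
t 9.2 pos [ 0.5949 -0.256   0.2515] yaw 90.1 tilt [0. 0.] open 0.0847 grip 0.0
[0.598, -0.26, 0.036, 90] -> [-0.4, 0.3, 21.5, 0.1]
```

servo_tool(
  increments=[
    [[8.5, -0.4, 0.2, 5, 4], [8.5, -0.4, 0.2, 10, 4], [8.5, -0.4, 0.2, 15, 4], [8.5, -0.4, 0.2, 19, 4], [8.5, -0.4, 0.2, 21.2, 4]],
  ],
)

```text
t: 9.7
tool_pos: [0.5952, -0.2576, 0.0356]
tool_rot: [-2.291, -2.143, 0.002]
contact_force: [0.6, 0.1, 0.6]
opening: 0.0848
grip_force: 0.0
```

servo_tool(
  increments=[
    [[4, 0, 0, 0, 0], [4, 0, 0, 0, 0], [4, 0, 0, 0, 0], [4, 0, 0, 0, 0], [4, 0, 0, 0, 0]],
  ],
)

```text
t: 10.2
tool_pos: [0.5975, -0.2608, 0.0408]
tool_rot: [2.295, 2.142, 0.001]
contact_force: [-0.4, -0.3, -1.8]
opening: 0.0593
grip_force: 57.1
```

```bash
python3 plan.py '[[0.598,-0.260,0.26,90],[0.495,0.378,0.30,90],[0.495,0.378,0.105,90]]'
```

```text
t 10.2 pos [ 0.5975 -0.2608  0.0408] yaw 86.1 tilt [ 0.002 -0.001] open 0.0593 grip 57.13824556209147
[0.598, -0.26, 0.26, 90] -> [0.1, 0.1, -21.9, -3.9]
[0.495, 0.378, 0.3, 90] -> [21.2, -3.4, -1.4, -0.0]
[0.495, 0.378, 0.3, 90] -> [21.2, -3.4, -1.4, -0.0]
[0.495, 0.378, 0.3, 90] -> [21.2, -3.4, -1.4, -0.0]
[0.495, 0.378, 0.105, 90] -> [0.2, -0.2, 19.6, -0.0]
```

servo_tool(
  increments=[
    [[4, 0, 0, -4, -4], [4, 0, 0, -9, -4], [4, 0, 0, -14, -4], [4, 0, 0, -18, -4], [4, 0, 0, -22, -4]],
  ],
)

```text
t: 10.7
tool_pos: [0.5967, -0.2605, 0.2623]
tool_rot: [2.219, 2.221, 0.001]
contact_force: [0.7, -0.3, -3.3]
opening: 0.059
grip_force: 57.2
```

servo_tool(
  increments=[
    [[4, 4, 0, -1, 0], [4, 8, -1, -1, 0], [4, 13, -2, -1, 0], [4, 17, -3, -1.4, 0], [4, 21.2, -3.4, -1.4, 0]],
  ],
)

```text
t: 11.2
tool_pos: [0.5618, -0.0471, 0.2744]
tool_rot: [2.22, 2.221, 0.001]
contact_force: [0.7, 0.5, -2.2]
opening: 0.0588
grip_force: 57.2
```

servo_tool(
  increments=[
    [[4, 4, 0, -1, 0], [4, 8, -1, -1, 0], [4, 13, -2, -1, 0], [4, 17, -3, -1.4, 0], [4, 21.2, -3.4, -1.4, 0]],
  ],
)

```text
t: 11.7
tool_pos: [0.5275, 0.1651, 0.2886]
tool_rot: [2.219, 2.222, 0.003]
contact_force: [1.0, -0.1, -1.6]
opening: 0.0591
grip_force: 57.2
```

servo_tool(
  increments=[
    [[4, 4, 0, -1, 0], [4, 8, -1, -1, 0], [4, 13, -2, -1, 0], [4, 17, -3, -1.4, 0], [4, 21.2, -3.4, -1.4, 0]],
  ],
)

```text
t: 12.2
tool_pos: [0.4932, 0.3772, 0.3026]
tool_rot: [2.219, 2.223, 0.003]
contact_force: [0.9, -1.0, -1.4]
opening: 0.0592
grip_force: 57.2
```

servo_tool(
  increments=[
    [[4, 0, 0, 0, 0], [4, 0, 0, 5, 0], [4, 0, 0, 10, 0], [4, 0, 0, 15, 0], [4, 0, 0, 19.6, 0]],
  ],
)

```text
t: 12.7
tool_pos: [0.4938, 0.3746, 0.1035]
tool_rot: [2.221, 2.222, -0.0]
contact_force: [-0.6, 0.9, -1.7]
opening: 0.0592
grip_force: 57.3
```

servo_tool(
  increments=[
    [[4, 0, 0, 0, 0], [4, 0, 0, 0, 0], [8.5, 0, 0, 0, 0], [8.5, 0, 0, 0, 0], [8.5, 0, 0, 0, 0]],
  ],
)

```text
t: 13.2
tool_pos: [0.496, 0.3765, 0.109]
tool_rot: [2.219, 2.222, 0.009]
contact_force: [0.2, 0.0, 0.6]
opening: 0.0848
grip_force: 0.0
```

servo_tool(
  increments=[
    [[8.5, 0, 0, 0, 0], [8.5, 0, 0, -5, 0], [8.5, 0, 0, -10, 0], [8.5, 0, 0, -15, 0], [8.5, 0, 0, -20, 0]],
  ],
)

```text
t: 13.7
tool_pos: [0.4938, 0.3753, 0.308]
tool_rot: [2.22, 2.223, 0.002]
contact_force: [1.7, 0.8, -0.1]
opening: 0.0851
grip_force: 0.0
```

servo_tool(
  increments=[
    [[8.5, -5, 0, 0, 0], [8.5, -10, 0, 0, 0], [8.5, -10, 0, 0, 0], [8.5, -10, 0, 0, 0]],
  ],
)

```text
t: 14.1
tool_pos: [0.4943, 0.2747, 0.306]
tool_rot: [2.222, 2.221, 0.002]
contact_force: [-0.2, 0.5, 0.5]
opening: 0.0852
grip_force: 0.0
```

```bash
python3 -c "
from h import *
d=snap('wrist','w4')
print(d['obs']['tool_pos'])"; python3 plan.py '[[0.485,0.02,0.30,90],[0.485,-0.17,0.30,90]]'
```

```text
[0.49431614 0.27469548 0.30600001]
t 14.2 pos [0.4942 0.2755 0.3058] yaw 90.0 tilt [0.001 0.001] open 0.0851 grip 0.0
[0.485, 0.02, 0.3, 90] -> [-12.8, -0.5, 0.3, 0.0]
[0.485, 0.02, 0.3, 90] -> [-12.8, -0.5, 0.3, 0.0]
[0.485, -0.17, 0.3, 90] -> [-18.9, 0.0, -0.1, 0.0]
```

View pics/w4.png

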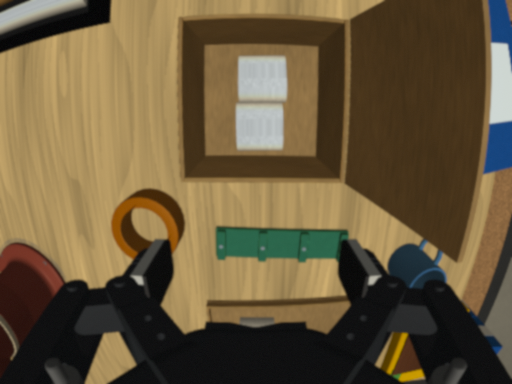

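The wrist view shows both crushed rolls inside the carton at px (262,78) and (260,127), and the lid about upright. No other faulty roll is in the tray, so I'll shut the lid now.

servo_tool(
  increments=[
    [[0, 1, 2, -4, 0], [0, 2, 4, -7.4, 0], [0, 3.5, 8, -7.4, 0], [0, 3.5, 10.6, -7.4, 0], [0, 3.5, 10.6, -7.4, 0]],
  ],
)

```text
t: 14.65
tool_pos: [0.6021, 0.3119, 0.3774]
tool_rot: [-2.219, -2.223, 0.003]
contact_force: [-0.5, -0.4, -0.3]
opening: 0.0119
grip_force: 0.0
```

servo_tool(
  increments=[
    [[0, 2, 4, 0, 0], [0, 4, 8, 0, 0], [0, 4, 10, 0, 0], [0, 4, 10, 4, 0], [0, 4, 10, 9, 0]],
  ],
)

```text
t: 15.15
tool_pos: [0.7013, 0.3527, 0.2921]
tool_rot: [2.217, 2.222, 0.011]
contact_force: [0.5, 0.6, -0.3]
opening: -0.0003
grip_force: 0.0
```

servo_tool(
  increments=[
    [[0, 0, -2, 0, 0], [0, 0, -4, 0, 0], [0, 0, -6, 0, 0], [0, 0, -7.5, 0, 0], [0, 0, -9, 0, 0]],
  ],
)

```text
t: 15.65
tool_pos: [0.6089, 0.352, 0.2905]
tool_rot: [2.218, 2.224, 0.003]
contact_force: [-0.1, 1.4, 3.5]
opening: -0.0004
grip_force: 1.6
```

```bash
python3 plan.py '[[0.544,0.35,0.274,90]]';python3 -c "
from h import *
snap('side','s1')"
```

```text
t 15.7 pos [0.6089 0.352  0.2905] yaw 90.2 tilt [0.002 0.001] open -0.0004 grip 1.6408281844269368
[0.544, 0.35, 0.274, 90] -> [-0.2, -6.5, 1.6, 0.2]
```

View pics/s1.png

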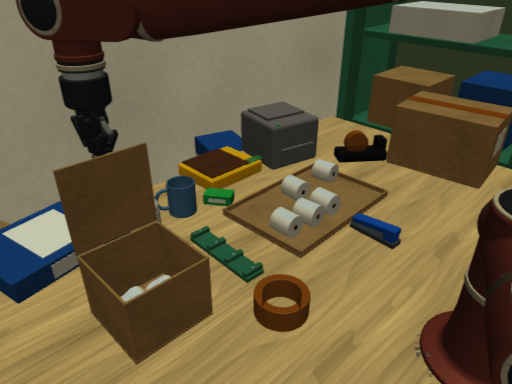

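The side view shows the closed gripper at (97,130), behind the open lid. Both crushed rolls are in the carton at (133,293) and (159,283). Now I'll swing the lid over.

servo_tool(
  increments=[
    [[0, 0, -3.5, 0.5, 0], [0, 0, -6.5, 1.6, 0], [0, 0, -9, 3.6, 0], [0, 0, -11.4, 6.2, 0], [0, 0, -12.4, 7.8, 0]],
  ],
)

```text
t: 16.2
tool_pos: [0.4833, 0.351, 0.2094]
tool_rot: [-2.217, -2.224, 0.003]
contact_force: [0.9, 0.2, 0.3]
opening: -0.0001
grip_force: 0.3
```

servo_tool(
  increments=[
    [[0, 0, -0.6, 1.4, 0], [0, 0, -0.9, 2.8, 0], [0, 0, -1, 4, 0], [0, 0, -1, 4.8, 0], [0, 0, -1, 4.8, 0]],
  ],
)

```text
t: 16.7
tool_pos: [0.4772, 0.3508, 0.1645]
tool_rot: [2.22, 2.222, 0.002]
contact_force: [-1.3, -0.7, 3.5]
opening: -0.0002
grip_force: 1.8
```

servo_tool(
  increments=[
    [[0, 0, 0, 0.2, 0], [0, 0, 0, 0.4, 0], [0, 0, 0, 0.4, 0]],
  ],
)

```text
t: 17.0
tool_pos: [0.4773, 0.3509, 0.1642]
tool_rot: [2.22, 2.222, 0.002]
contact_force: [-8.9, -3.8, 20.1]
opening: 0.0001
grip_force: 9.8
```

The contact force has risen to 20 N pressing down on the carton, so the lid is shut. Next is sound roll A.

servo_tool(
  increments=[
    [[0, 0, 0, -4, 0], [8.5, 0, 0, -8, 0], [8.5, -5, 0, -10, 0], [8.5, -10, 0, -10, 0], [8.5, -15, 0, -10, 0]],
  ],
)

```text
t: 17.5
tool_pos: [0.4773, 0.2028, 0.2609]
tool_rot: [2.218, 2.222, 0.004]
contact_force: [0.1, 0.6, -0.5]
opening: 0.0579
grip_force: 0.0
```

servo_tool(
  increments=[
    [[8.5, -5, 0, 0, 0], [8.5, -10, 0, 0, 0], [8.5, -15, 0, 0, 0], [8.5, -19, 0, 0, 0], [8.5, -23, 1.5, 0, 0]],
  ],
)

```text
t: 18.0
tool_pos: [0.4913, -0.0282, 0.2597]
tool_rot: [2.221, 2.22, 0.001]
contact_force: [0.9, 0.1, 0.6]
opening: 0.0852
grip_force: 0.0
```

servo_tool(
  increments=[
    [[8.5, 0, 0, 0, 0], [8.5, 0, 0, 0, 0]],
  ],
)

```text
t: 18.2
tool_pos: [0.4919, -0.0269, 0.2592]
tool_rot: [-2.223, -2.22, -0.0]
contact_force: [0.1, -0.4, 0.4]
opening: 0.0853
grip_force: 0.0
```

```bash
python3 -c "
from rolls import *
d=snap('wrist');print(d['obs']['tool_pos']);rolls(d)"; python3 plan.py '[[0.492,-0.034,0.040,90]]'
```

```text
[ 0.49188777 -0.02691066  0.25920938]
[232, 149, 55, 48, 2580] [259.0, 173.0] ctr [ 0.496 -0.033] size [0.064 0.057] ang 0.0
[226, 209, 53, 46, 2153] [251.0, 232.0] ctr [ 0.486 -0.109] size [0.065 0.059] ang 4.7
[309, 261, 38, 37, 1060] [326.0, 281.0] ctr [ 0.595 -0.184] size [0.063 0.056] ang 89.3
[232, 264, 48, 38, 1708] [255.0, 282.0] ctr [ 0.492 -0.186] size [0.062 0.065] ang 88.0
t 18.2 pos [ 0.4917 -0.026   0.2592] yaw 90.0 tilt [-0.  0.] open 0.0849 grip 0.0
[0.492, -0.034, 0.04, 90] -> [-0.8, 0.0, 21.9, 0.0]
```

servo_tool(
  increments=[
    [[8.5, -0.8, 0.3, 5, 0], [8.5, -0.8, 0.3, 10, 0], [8.5, -0.8, 0.3, 15, 0], [8.5, -0.8, 0.3, 19, 0], [8.5, -0.8, 0.3, 21.9, 0]],
  ],
)

```text
t: 18.75
tool_pos: [0.4926, -0.032, 0.037]
tool_rot: [-2.215, -2.223, 0.003]
contact_force: [0.0, 0.1, -0.4]
opening: 0.0849
grip_force: 0.0
```

servo_tool(
  increments=[
    [[4, 0, 0, 0, 0], [4, 0, 0, 0, 0], [4, 0, 0, 0, 0], [4, 0, 0, 0, 0], [4, 0, 0, 0, 0]],
  ],
)

```text
t: 19.25
tool_pos: [0.4956, -0.0341, 0.0419]
tool_rot: [2.218, 2.221, 0.002]
contact_force: [0.1, -0.8, -1.1]
opening: 0.0592
grip_force: 57.7
```

```bash
python3 plan.py '[[0.495,-0.034,0.20,90],[0.474,0.1356,0.15,177.7],[0.474,0.1356,0.051,177.7]]'
```

```text
t 19.2 pos [ 0.4956 -0.0341  0.0419] yaw 90.1 tilt [ 0.003 -0.001] open 0.0592 grip 57.709007263183594
[0.495, -0.034, 0.2, 90] -> [0.0, -0.0, -15.8, 0.1]
[0.474, 0.1356, 0.15, 177.7] -> [5.7, -0.7, 1.7, -29.2]
[0.474, 0.1356, 0.15, 177.7] -> [5.3, 2.1, 1.7, -29.2]
[0.474, 0.1356, 0.15, 177.7] -> [3.6, 4.4, 1.7, -29.2]
[0.474, 0.1356, 0.051, 177.7] -> [-0.0, -0.0, 9.8, -0.1]
```

servo_tool(
  increments=[
    [[4, 0, 0, -3, 0], [4, 0, 0, -7, 0], [4, 0, 0, -11, 0], [4, 0, 0, -14, 0], [4, 0, 0, -15.8, 0]],
  ],
)

```text
t: 19.75
tool_pos: [0.4959, -0.0343, 0.2028]
tool_rot: [2.217, 2.219, 0.005]
contact_force: [0.7, -0.3, -1.3]
opening: 0.0594
grip_force: 57.8
```

servo_tool(
  increments=[
    [[4, 1, 0, 0, -5], [4, 2, 0, 0, -12], [4, 3.5, -0.3, 1, -18], [4, 5, -0.6, 1.7, -24], [4, 5.7, -0.7, 1.7, -29.2]],
  ],
)

```text
t: 20.25
tool_pos: [0.4865, 0.0239, 0.1806]
tool_rot: [-1.581, -2.713, 0.0]
contact_force: [1.1, -0.3, -1.5]
opening: 0.0597
grip_force: 57.7
```

servo_tool(
  increments=[
    [[4, 1, 0.4, 0, -6], [4, 2, 0.8, 0, -12], [4, 3.5, 1.3, 1, -18], [4, 5, 1.8, 1.7, -24], [4, 5.3, 2.1, 1.7, -29.2]],
  ],
)

```text
t: 20.75
tool_pos: [0.4788, 0.0806, 0.1636]
tool_rot: [-0.846, -3.024, -0.0]
contact_force: [-0.7, -1.4, -0.6]
opening: 0.0595
grip_force: 57.7
```

servo_tool(
  increments=[
    [[4, 0.8, 1, 0, -6], [4, 1.6, 2, 0, -12], [4, 2.4, 3, 1, -18], [4, 3.2, 4, 1.7, -24], [4, 3.6, 4.4, 1.7, -29.2]],
  ],
)

```text
t: 21.25
tool_pos: [0.4714, 0.1365, 0.1467]
tool_rot: [-0.057, -3.14, -0.0]
contact_force: [-0.3, 0.6, -1.6]
opening: 0.0592
grip_force: 57.7
```

servo_tool(
  increments=[
    [[4, 0, 0, 0, 0], [4, 0, 0, 0, 0]],
  ],
)

```text
t: 21.45
tool_pos: [0.4725, 0.1357, 0.148]
tool_rot: [0.067, 3.14, 0.0]
contact_force: [-0.7, 0.2, -2.0]
opening: 0.0594
grip_force: 57.7
```

```bash
python3 plan.py '[[0.474,0.1356,0.049,177.7]]'; python3 - <<'E'
from h import *
a=snap('scene');w=snap('wrist')
k=cv2.resize(a['img'][120:220,200:340],(560,400),interpolation=cv2.INTER_CUBIC)
k2=w['img'][::,::]
cv2.imwrite('pics/c5.png',np.vstack([k,cv2.resize(k2,(560,420))])[:,:,::-1][:600*2]) if 0 else cv2.imwrite('pics/c5.png',np.hstack([cv2.resize(k,(400,286)),cv2.resize(k2,(381,286))])[:,:,::-1])
hsv=cv2.cvtColor(w['img'],cv2.COLOR_RGB2HSV)
g=((hsv[...,0]>65)&(hsv[...,0]<88)&(hsv[...,1]>100)).astype(np.uint8)
n,l,s,c=cv2.connectedComponentsWithStats(g)
for i in range(1,n):
    if s[i,4]>200: print(s[i],c[i])
E
```

```text
t 21.4 pos [0.4725 0.1357 0.148 ] yaw 177.6 tilt [ 0.001 -0.   ] open 0.0594 grip 57.730690240859985
[0.474, 0.1356, 0.049, 177.7] -> [-0.1, -0.0, 9.9, -0.1]
[ 227  140   57   65 3323] [255.07794162 172.38188384]
[122 350  32  23 347] [136.         359.63688761]
```

View pics/c5.png

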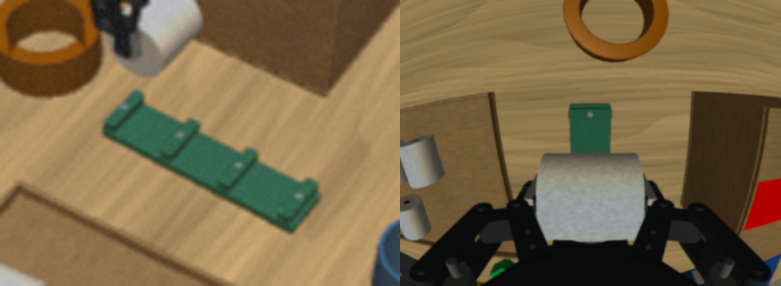

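The roll hangs in line with the cradle, and the lid's red stripe shows it shut at the right. I'll check the cradle's x position from the rib pins before lowering.

```bash
python3 - <<'E'
from h import *
a=snap('scene')
q=np.array([[125,105],[181,133],[238,167],[298,197]])/2.857+[200,120]
p=plane(a,q,.024);print(p.round(4),p.mean(0))
w=snap('wrist');g=np.array([[590,115]])
print(plane(w,[[(590-400)*512/381,115*384/286]],.024))
E
```

```text
[[0.4438 0.138  0.024 ]
 [0.5073 0.1362 0.024 ]
 [0.5729 0.1288 0.024 ]
 [0.6357 0.1271 0.024 ]] [0.53992498 0.13254212 0.024     ]
[[0.4415219  0.13711483 0.024     ]]
```

servo_tool(
  increments=[
    [[4, -0.2, 0, 4, 0], [4, -0.2, 0, 7, 0], [4, -0.2, 0, 9, 0], [4, -0.2, 0, 9.9, 0], [4, -0.2, 0, 9.9, 0]],
  ],
)

```text
t: 22.15
tool_pos: [0.472, 0.1353, 0.0486]
tool_rot: [-0.065, -3.133, 0.002]
contact_force: [-11.9, -2.4, 9.6]
opening: 0.0593
grip_force: 58.9
```

servo_tool(
  increments=[
    [[4, 0, 0, 0, 0], [4, 0, 0, 0, 0]],
  ],
)

```text
t: 22.35
tool_pos: [0.472, 0.1353, 0.0487]
tool_rot: [-0.065, -3.134, 0.002]
contact_force: [-11.4, -2.3, 8.0]
opening: 0.0595
grip_force: 59.0
```

servo_tool(
  increments=[
    [[8.5, 0, 0, 0, 0], [8.5, 0, 0, 0, 0], [8.5, 0, 0, 0, 0], [8.5, 0, 0, 0, 0], [8.5, 0, 0, 0, 0]],
  ],
)

```text
t: 22.85
tool_pos: [0.4745, 0.1358, 0.0485]
tool_rot: [0.064, 3.14, 0.0]
contact_force: [0.1, -0.0, 0.4]
opening: 0.085
grip_force: 0.0
```

servo_tool(
  increments=[
    [[8.5, 0, 0, -3, 0], [8.5, 0, 0, -7, 0], [8.5, 0, 0, -11, 0], [8.5, 0, 0, -13, 0], [8.5, 0, 0, -13, 0]],
  ],
)

```text
t: 23.35
tool_pos: [0.4767, 0.1361, 0.1828]
tool_rot: [0.064, 3.133, 0.002]
contact_force: [0.5, -0.2, 0.5]
opening: 0.0849
grip_force: 0.0
```

```bash
cat > topz.py <<'E'
from h import *
def whites(d,x,y,z):
    """white blobs inside a world window: centroid of top cast at z"""
    hsv=cv2.cvtColor(d['img'],cv2.COLOR_RGB2HSV)
    m=((hsv[...,1]<60)&(hsv[...,2]>95)).astype(np.uint8);tr=np.zeros_like(m)
    q=proj(d,[[x[0],y[0],z],[x[1],y[0],z],[x[1],y[1],z],[x[0],y[1],z]])
    cv2.fillPoly(tr,[q.round().astype(int)],1)
    m=cv2.morphologyEx(m*tr,cv2.MORPH_OPEN,np.ones((3,3)));n,l,s,c=cv2.connectedComponentsWithStats(m)
    for i in range(1,n):
        if s[i,4]>200:
            W=plane(d,np.argwhere(l==i)[:,::-1],z)[:,:2].astype(np.float32);r=cv2.minAreaRect(W)
            print(s[i].tolist(),'ctr',np.round(r[0],3),'size',np.round(r[1],3),'ang',round(r[2],1))
E
python3 -c "
from topz import *
d=snap('wrist');print(d['obs']['tool_pos']);whites(d,(.4,.68),(.05,.21),.05)"
python3 plan.py '[[0.48,-0.11,0.22,94.7],[0.482,-0.110,0.041,94.7]]'
```

```text
[0.47670118 0.13611891 0.1827817 ]
[218, 147, 73, 65, 4586] ctr [0.471 0.136] size [0.065 0.059] ang 87.7
t 23.4 pos [0.4753 0.1359 0.1801] yaw 177.7 tilt [0.004 0.001] open 0.0848 grip 0.0
[0.48, -0.11, 0.22, 94.7] -> [-0.5, -8.2, -1.3, 27.7]
[0.48, -0.11, 0.22, 94.7] -> [-4.2, -7.0, -1.3, 27.7]
[0.48, -0.11, 0.22, 94.7] -> [-7.0, -4.2, -1.3, 27.7]
[0.482, -0.11, 0.041, 94.7] -> [-0.1, 0.1, 17.8, -0.1]
```

servo_tool(
  increments=[
    [[8.5, 0, -2, -1.3, 6], [8.5, 0, -4, -1.3, 12], [8.5, -0.3, -6, -1.3, 18], [8.5, -0.5, -8, -1.3, 24], [8.5, -0.5, -8.2, -1.3, 27.7]],
  ],
)

```text
t: 23.9
tool_pos: [0.4748, 0.052, 0.1887]
tool_rot: [-0.822, -3.028, 0.002]
contact_force: [0.1, -0.1, -0.1]
opening: 0.085
grip_force: 0.0
```

servo_tool(
  increments=[
    [[8.5, -1, -2, -1.3, 6], [8.5, -2, -4, -1.3, 12], [8.5, -3, -5, -1.3, 18], [8.5, -4, -7, -1.3, 24], [8.5, -4.2, -7, -1.3, 27.7]],
  ],
)

```text
t: 24.4
tool_pos: [0.4759, -0.0295, 0.2017]
tool_rot: [-1.523, -2.744, 0.003]
contact_force: [0.1, -0.0, 0.5]
opening: 0.085
grip_force: 0.0
```

servo_tool(
  increments=[
    [[8.5, -2, -1, -1.3, 6], [8.5, -4, -2, -1.3, 12], [8.5, -6, -3, -1.3, 18], [8.5, -7, -4.2, -1.3, 24], [8.5, -7, -4.2, -1.3, 27.7]],
  ],
)

```text
t: 24.9
tool_pos: [0.4777, -0.1108, 0.2145]
tool_rot: [-2.135, -2.299, 0.003]
contact_force: [-0.9, 0.2, 1.1]
opening: 0.0851
grip_force: 0.0
```

servo_tool(
  increments=[
    [[8.5, 0, 0, 0, 0], [8.5, 0, 0, 0, 0]],
  ],
)

```text
t: 25.1
tool_pos: [0.4783, -0.1093, 0.2155]
tool_rot: [-2.128, -2.308, 0.002]
contact_force: [-0.2, -0.2, -0.0]
opening: 0.0847
grip_force: 0.0
```

```bash
python3 -c "
from rolls import *
d=snap('wrist');print(d['obs']['tool_pos']);rolls(d)"; python3 plan.py '[[0.482,-0.110,0.041,94.7]]'
```

```text
[ 0.4783211  -0.10927202  0.21551677]
[234, 149, 64, 56, 3460] [265.0, 177.0] ctr [ 0.488 -0.109] size [0.065 0.058] ang 4.7
[233, 217, 60, 53, 2780] [263.0, 243.0] ctr [ 0.493 -0.185] size [0.061 0.065] ang 88.5
[326, 221, 57, 49, 1346] [355.0, 240.0] ctr [ 0.601 -0.181] size [0.068 0.061] ang 1.8
t 25.1 pos [ 0.4785 -0.1092  0.216 ] yaw 94.6 tilt [-0.002  0.001] open 0.0853 grip 0.0
[0.482, -0.11, 0.041, 94.7] -> [-0.1, 0.4, 17.5, -0.1]
```

servo_tool(
  increments=[
    [[8.5, -0.1, 0.8, 5, 0], [8.5, -0.1, 0.8, 10, 0], [8.5, -0.1, 0.8, 15, 0], [8.5, -0.1, 0.8, 17.5, 0], [8.5, -0.1, 0.8, 17.5, 0]],
  ],
)

```text
t: 25.65
tool_pos: [0.4829, -0.108, 0.0371]
tool_rot: [-2.123, -2.302, 0.006]
contact_force: [-0.5, 0.5, 0.5]
opening: 0.0851
grip_force: 0.0
```

servo_tool(
  increments=[
    [[4, 0, 0, 0, 0], [4, 0, 0, 0, 0], [4, 0, 0, 0, 0], [4, 0, 0, 0, 0], [4, 0, 0, 0, 0]],
  ],
)

```text
t: 26.15
tool_pos: [0.489, -0.1106, 0.0448]
tool_rot: [2.128, 2.305, 0.003]
contact_force: [0.6, -0.5, 6.4]
opening: 0.0592
grip_force: 55.4
```

```bash
python3 plan.py '[[0.487,-0.11,0.20,94.7],[0.538,0.133,0.16,177.4],[0.538,0.133,0.051,177.4]]'
```

```text
t 26.1 pos [ 0.489  -0.1106  0.0448] yaw 94.6 tilt [ 0.004 -0.002] open 0.0592 grip 55.3998202085495
[0.487, -0.11, 0.2, 94.7] -> [0.1, -0.1, -15.5, -0.1]
[0.538, 0.133, 0.16, 177.4] -> [7.9, 2.3, 1.3, -27.6]
[0.538, 0.133, 0.16, 177.4] -> [5.9, 5.7, 1.3, -27.6]
[0.538, 0.133, 0.16, 177.4] -> [2.6, 7.8, 1.3, -27.6]
[0.538, 0.133, 0.051, 177.4] -> [-0.0, 0.1, 11.0, 0.1]
```

servo_tool(
  increments=[
    [[4, 0, 0, -3, 0], [4, 0, 0, -7, 0], [4, 0, 0, -11, 0], [4, 0, 0, -14, 0], [4, 0, 0, -15.5, 0]],
  ],
)

```text
t: 26.65
tool_pos: [0.4883, -0.1105, 0.2011]
tool_rot: [2.128, 2.304, 0.003]
contact_force: [-0.6, -0.2, -0.8]
opening: 0.0593
grip_force: 55.0
```

servo_tool(
  increments=[
    [[4, 2, 0.4, 0, -5], [4, 4, 0.8, 0, -11], [4, 6, 1.3, 0.5, -17], [4, 7, 1.8, 1, -23], [4, 7.9, 2.3, 1.3, -27.6]],
  ],
)

```text
t: 27.15
tool_pos: [0.5027, -0.0284, 0.1824]
tool_rot: [-1.512, -2.751, 0.001]
contact_force: [0.8, -0.1, -1.9]
opening: 0.0595
grip_force: 54.9
```

servo_tool(
  increments=[
    [[4, 1, 1, 0, -5], [4, 2.5, 2.5, 0, -11], [4, 4, 4, 0.5, -17], [4, 5, 5, 1, -23], [4, 5.9, 5.7, 1.3, -27.6]],
  ],
)

```text
t: 27.65
tool_pos: [0.5196, 0.0518, 0.1694]
tool_rot: [-0.812, -3.032, 0.001]
contact_force: [0.2, -0.3, -2.1]
opening: 0.0598
grip_force: 54.9
```

servo_tool(
  increments=[
    [[4, 0.6, 2, 0, -5], [4, 1.2, 4, 0, -11], [4, 1.8, 6, 0.5, -17], [4, 2.3, 7, 1, -23], [4, 2.6, 7.8, 1.3, -27.6]],
  ],
)

```text
t: 28.15
tool_pos: [0.5363, 0.1321, 0.1563]
tool_rot: [-0.065, -3.138, 0.001]
contact_force: [-0.5, -0.3, -2.4]
opening: 0.0594
grip_force: 54.9
```

servo_tool(
  increments=[
    [[4, 0, 0, 0, 0], [4, 0, 0, 0, 0]],
  ],
)

```text
t: 28.35
tool_pos: [0.5367, 0.1312, 0.1573]
tool_rot: [-0.074, -3.139, 0.001]
contact_force: [1.0, -0.2, -1.6]
opening: 0.0594
grip_force: 54.9
```

```bash
python3 plan.py '[[0.538,0.133,0.051,177.4]]';python3 -c "
from topz import *
d=snap('wrist');whites(d,(.4,.68),(.05,.21),.05)"
```

```text
t 28.4 pos [0.5367 0.1312 0.1573] yaw 177.3 tilt [-0.002 -0.001] open 0.0594 grip 54.92225646972656
[0.538, 0.133, 0.051, 177.4] -> [-0.1, 0.2, 10.6, -0.1]
[214, 75, 87, 80, 6167] ctr [0.472 0.136] size [0.067 0.062] ang 86.5
[183, 200, 145, 112, 15277] ctr [0.598 0.128] size [0.132 0.116] ang 87.4
```

servo_tool(
  increments=[
    [[4, 0, 0.2, 4, 0], [4, 0, 0.2, 7, 0], [4, 0, 0.2, 9, 0], [4, 0, 0.2, 10.4, 0], [4, 0, 0.2, 10.6, 0]],
  ],
)

```text
t: 28.9
tool_pos: [0.5376, 0.1328, 0.0518]
tool_rot: [-0.074, -3.14, 0.0]
contact_force: [0.5, 0.0, -2.5]
opening: 0.0592
grip_force: 55.7
```

servo_tool(
  increments=[
    [[4, 0, 0, 0, 0], [4, 0, 0, 0, 0], [8.5, 0, 0, 0, 0], [8.5, 0, 0, 0, 0], [8.5, 0, 0, 0, 0]],
  ],
)

```text
t: 29.4
tool_pos: [0.538, 0.1335, 0.053]
tool_rot: [0.072, 3.139, 0.0]
contact_force: [-0.3, 0.1, 0.3]
opening: 0.0849
grip_force: 0.0
```

servo_tool(
  increments=[
    [[8.5, 0, 0, 0, 0], [8.5, 0, 0, -4, 0], [8.5, 0, 0, -8, 0], [8.5, 0, 0, -12, 0], [8.5, 0, 0, -14, 0]],
  ],
)

```text
t: 29.9
tool_pos: [0.5393, 0.1336, 0.1971]
tool_rot: [0.072, 3.134, 0.001]
contact_force: [0.7, -0.4, 0.2]
opening: 0.0846
grip_force: 0.0
```

servo_tool(
  increments=[
    [[8.5, 0, 0, 0, 0], [8.5, 0, 0, 0, 0]],
  ],
)

```text
t: 30.1
tool_pos: [0.5374, 0.1334, 0.1921]
tool_rot: [0.072, 3.141, 0.0]
contact_force: [0.2, 0.1, -0.2]
opening: 0.0849
grip_force: 0.0
```

```bash
python3 plan.py '[[0.49,-0.184,0.22,88.6]]';python3 -c "
from topz import *
d=snap('wrist');whites(d,(.4,.68),(.05,.21),.05)"
```

```text
t 30.1 pos [0.5374 0.1334 0.1921] yaw 177.4 tilt [0. 0.] open 0.0849 grip 0.0
[0.49, -0.184, 0.22, 88.6] -> [1.1, -10.6, -0.9, 29.6]
[0.49, -0.184, 0.22, 88.6] -> [-4.3, -9.8, -0.9, 29.6]
[0.49, -0.184, 0.22, 88.6] -> [-8.6, -6.4, -0.9, 29.6]
[217, 78, 75, 70, 4667] ctr [0.472 0.136] size [0.066 0.062] ang 86.6
[220, 152, 71, 62, 4221] ctr [0.537 0.134] size [0.066 0.059] ang 87.4
```

servo_tool(
  increments=[
    [[8.5, 0.2, -3, -0.9, 6], [8.5, 0.5, -6, -0.9, 12], [8.5, 0.8, -9, -0.9, 18], [8.5, 1, -10.6, -0.9, 24], [8.5, 1.1, -10.6, -0.9, 29.6]],
  ],
)

```text
t: 30.65
tool_pos: [0.5202, 0.0262, 0.1985]
tool_rot: [-0.881, -3.011, 0.002]
contact_force: [-0.3, 0.5, -0.1]
opening: 0.0851
grip_force: 0.0
```

servo_tool(
  increments=[
    [[8.5, -1, -3, -0.9, 6], [8.5, -2, -6, -0.9, 12], [8.5, -3, -8, -0.9, 18], [8.5, -4.3, -9.8, -0.9, 24], [8.5, -4.3, -9.8, -0.9, 29.6]],
  ],
)

```text
t: 31.15
tool_pos: [0.5045, -0.0797, 0.2077]
tool_rot: [-1.622, -2.686, 0.003]
contact_force: [-0.3, -0.2, -0.7]
opening: 0.085
grip_force: 0.0
```

servo_tool(
  increments=[
    [[8.5, -2, -2, -0.9, 6], [8.5, -5, -4, -0.9, 12], [8.5, -7, -6, -0.9, 18], [8.5, -8.6, -6.4, -0.9, 24], [8.5, -8.6, -6.4, -0.9, 29.6]],
  ],
)

```text
t: 31.65
tool_pos: [0.4888, -0.1853, 0.2166]
tool_rot: [-2.254, -2.183, 0.002]
contact_force: [-0.6, 0.6, 0.2]
opening: 0.085
grip_force: 0.0
```

servo_tool(
  increments=[
    [[8.5, 0, 0, 0, 0], [8.5, 0, 0, 0, 0]],
  ],
)

```text
t: 31.85
tool_pos: [0.4891, -0.1834, 0.2174]
tool_rot: [-2.245, -2.194, 0.001]
contact_force: [0.6, 0.7, 0.0]
opening: 0.0849
grip_force: 0.0
```

```bash
python3 -c "
from rolls import *
d=snap('wrist');rolls(d)"; python3 plan.py '[[0.489,-0.185,0.041,88.6]]'
```

```text
[328, 147, 61, 55, 2893] [359.0, 175.0] ctr [ 0.6   -0.184] size [0.058 0.069] ang 88.3
[227, 150, 63, 55, 3365] [258.0, 177.0] ctr [ 0.491 -0.185] size [0.057 0.065] ang 88.8
[326, 273, 24, 38, 630] [336.0, 293.0] ctr [ 0.588 -0.333] size [0.027 0.063] ang 10.5
t 31.9 pos [ 0.4893 -0.1833  0.2179] yaw 88.7 tilt [-0.002  0.001] open 0.085 grip 0.0
[0.489, -0.185, 0.041, 88.6] -> [-0.2, 0.0, 17.7, 0.1]
```

servo_tool(
  increments=[
    [[8.5, -0.1, 0.2, 5, 0], [8.5, -0.1, 0.2, 10, 0], [8.5, -0.1, 0.2, 15, 0], [8.5, -0.1, 0.2, 17.5, 0], [8.5, -0.1, 0.2, 17.5, 0]],
  ],
)

```text
t: 32.4
tool_pos: [0.488, -0.1823, 0.039]
tool_rot: [-2.24, -2.188, 0.005]
contact_force: [-0.3, 0.8, 0.2]
opening: 0.085
grip_force: 0.0
```

servo_tool(
  increments=[
    [[4, 0, 0, 0, 0], [4, 0, 0, 0, 0], [4, 0, 0, 0, 0], [4, 0, 0, 0, 0], [4, 0, 0, 0, 0]],
  ],
)

```text
t: 32.9
tool_pos: [0.4937, -0.1858, 0.0469]
tool_rot: [2.246, 2.19, 0.002]
contact_force: [1.3, 0.1, 6.6]
opening: 0.0592
grip_force: 55.5
```

```bash
python3 plan.py '[[0.490,-0.185,0.20,88.7],[0.602,0.130,0.16,177.4]]'
```

```text
t 32.9 pos [ 0.4937 -0.1858  0.0469] yaw 88.6 tilt [ 0.004 -0.002] open 0.0592 grip 55.47847867012024
[0.49, -0.185, 0.2, 88.7] -> [0.0, -0.3, -15.3, -0.1]
[0.602, 0.13, 0.16, 177.4] -> [10.6, 3.5, 1.3, -29.6]
[0.602, 0.13, 0.16, 177.4] -> [7.5, 8.3, 1.3, -29.6]
[0.602, 0.13, 0.16, 177.4] -> [2.4, 10.9, 1.3, -29.6]
```

servo_tool(
  increments=[
    [[4, 0, 0, -3, 0], [4, 0, 0, -7, 0], [4, 0, 0, -11, 0], [4, 0, 0, -14, 0], [4, 0, 0, -15.3, 0]],
  ],
)

```text
t: 33.4
tool_pos: [0.4933, -0.1857, 0.2016]
tool_rot: [2.245, 2.189, 0.003]
contact_force: [-0.4, -0.3, -1.0]
opening: 0.0592
grip_force: 54.9
```

servo_tool(
  increments=[
    [[4, 2, 0.6, 0, -5], [4, 5, 1.5, 0, -11], [4, 7, 2.3, 0.5, -17], [4, 9, 3, 1, -23], [4, 10.6, 3.5, 1.3, -29.6]],
  ],
)

```text
t: 33.9
tool_pos: [0.5288, -0.0784, 0.1823]
tool_rot: [-1.606, -2.697, 0.001]
contact_force: [0.2, 0.6, -1.1]
opening: 0.0594
grip_force: 54.8
```

servo_tool(
  increments=[
    [[4, 1.5, 1.6, 0, -6], [4, 3, 3.3, 0, -12], [4, 5, 5, 0.5, -18], [4, 6.5, 7, 1, -24], [4, 7.5, 8.3, 1.3, -29.6]],
  ],
)

```text
t: 34.4
tool_pos: [0.5666, 0.027, 0.1693]
tool_rot: [-0.864, -3.018, 0.0]
contact_force: [-0.2, 0.0, -0.9]
opening: 0.0592
grip_force: 54.8
```

servo_tool(
  increments=[
    [[4, 0.6, 2.5, 0, -6], [4, 1.2, 5, 0, -12], [4, 1.8, 7.5, 0.5, -18], [4, 2.2, 10, 1, -24], [4, 2.4, 10.9, 1.3, -29.6]],
  ],
)

```text
t: 34.9
tool_pos: [0.6046, 0.1323, 0.1562]
tool_rot: [-0.063, -3.138, -0.0]
contact_force: [0.1, 0.7, -0.5]
opening: 0.0592
grip_force: 54.8
```

servo_tool(
  increments=[
    [[4, 0, 0, 0, 0], [4, 0, 0, 0, 0]],
  ],
)

```text
t: 35.1
tool_pos: [0.6044, 0.1302, 0.1571]
tool_rot: [-0.075, -3.139, 0.001]
contact_force: [-1.5, 0.0, -0.6]
opening: 0.0594
grip_force: 54.8
```

```bash
python3 plan.py '[[0.602,0.1305,0.052,177.4]]';python3 -c "
from topz import *
d=snap('wrist');whites(d,(.4,.56),(.05,.21),.05)"
```

```text
t 35.1 pos [0.6044 0.1302 0.1571] yaw 177.3 tilt [-0.002 -0.001] open 0.0594 grip 54.81529176235199
[0.602, 0.1305, 0.052, 177.4] -> [0.2, 0.0, 10.5, -0.1]
[211, 0, 87, 67, 5588] ctr [0.473 0.135] size [0.066 0.055] ang 87.1
[212, 71, 87, 75, 5765] ctr [0.533 0.133] size [0.067 0.057] ang 89.7
```

servo_tool(
  increments=[
    [[4, 0.2, 0, 4, 0], [4, 0.2, 0, 7, 0], [4, 0.2, 0, 9, 0], [4, 0.2, 0, 10.2, 0], [4, 0.2, 0, 10.4, 0]],
  ],
)

```text
t: 35.65
tool_pos: [0.6017, 0.1296, 0.054]
tool_rot: [-0.075, -3.136, 0.002]
contact_force: [-8.2, -1.4, 7.6]
opening: 0.0593
grip_force: 55.8
```

servo_tool(
  increments=[
    [[4, 0, 0, 0, 0], [4, 0, 0, 0, 0], [8.5, 0, 0, 0, 0], [8.5, 0, 0, 0, 0], [8.5, 0, 0, 0, 0]],
  ],
)

```text
t: 36.15
tool_pos: [0.604, 0.1304, 0.0553]
tool_rot: [0.073, 3.139, 0.0]
contact_force: [-0.3, 0.1, -0.1]
opening: 0.0848
grip_force: 0.0
```

servo_tool(
  increments=[
    [[8.5, 0, 0, 0, 0], [8.5, 0, 0, -4, 0], [8.5, 0, 0, -8, 0], [8.5, 0, 0, -12, 0], [8.5, 0, 0, -16, 0]],
  ],
)

```text
t: 36.65
tool_pos: [0.603, 0.1305, 0.216]
tool_rot: [0.073, 3.14, 0.0]
contact_force: [0.2, 0.1, -0.3]
opening: 0.0848
grip_force: 0.0
```

servo_tool(
  increments=[
    [[8.5, 0, 0, 0, 0], [8.5, 0, 0, 0, 0]],
  ],
)

```text
t: 36.85
tool_pos: [0.604, 0.1307, 0.2162]
tool_rot: [0.072, 3.137, 0.001]
contact_force: [0.6, -0.3, -0.7]
opening: 0.0846
grip_force: 0.0
```

```bash
python3 plan.py '[[0.596,-0.184,0.22,86.5]]';python3 -c "
from topz import *
d=snap('wrist');whites(d,(.4,.68),(.05,.21),.05)"
```

```text
t 36.9 pos [0.604  0.1307 0.2162] yaw 177.4 tilt [0.004 0.   ] open 0.0846 grip 0.0
[0.596, -0.184, 0.22, 86.5] -> [-0.2, -10.5, -0.1, 30.3]
[0.596, -0.184, 0.22, 86.5] -> [-5.5, -8.9, -0.1, 30.3]
[0.596, -0.184, 0.22, 86.5] -> [-9.2, -5.0, -0.1, 30.3]
[220, 16, 68, 58, 3764] ctr [0.472 0.135] size [0.064 0.058] ang 87.5
[221, 76, 68, 66, 3930] ctr [0.536 0.133] size [0.065 0.064] ang 88.1
[222, 145, 65, 57, 3569] ctr [0.6  0.13] size [0.065 0.058] ang 87.4
```

servo_tool(
  increments=[
    [[8.5, 0, -3, 0, 6], [8.5, 0, -6, 0, 12], [8.5, -0.1, -8, 0, 18], [8.5, -0.2, -10.5, 0, 24], [8.5, -0.2, -10.5, 0, 30.3]],
  ],
)

```text
t: 37.4
tool_pos: [0.5991, 0.0231, 0.2114]
tool_rot: [-0.901, -3.005, 0.003]
contact_force: [0.4, 0.0, -0.4]
opening: 0.0848
grip_force: 0.0
```

servo_tool(
  increments=[
    [[8.5, -1.5, -2.5, 0, 6], [8.5, -3, -5, 0, 12], [8.5, -4, -7, 0, 18], [8.5, -5.5, -8.9, 0, 24], [8.5, -5.5, -8.9, 0, 30.3]],
  ],
)

```text
t: 37.9
tool_pos: [0.5969, -0.0813, 0.2114]
tool_rot: [-1.655, -2.666, 0.003]
contact_force: [0.4, -0.7, -0.5]
opening: 0.0851
grip_force: 0.0
```

servo_tool(
  increments=[
    [[8.5, -2.5, -1.5, 0, 6], [8.5, -5, -3, 0, 12], [8.5, -7.5, -4, 0, 18], [8.5, -9.2, -5, 0, 24], [8.5, -9.2, -5, 0, 30.3]],
  ],
)

```text
t: 38.4
tool_pos: [0.5934, -0.1856, 0.2112]
tool_rot: [-2.294, -2.141, 0.004]
contact_force: [0.3, 0.4, 0.7]
opening: 0.085
grip_force: 0.0
```

servo_tool(
  increments=[
    [[8.5, 0, 0, 0, 0], [8.5, 0, 0, 0, 0]],
  ],
)

```text
t: 38.6
tool_pos: [0.5941, -0.1832, 0.2123]
tool_rot: [-2.284, -2.152, 0.002]
contact_force: [0.4, -0.2, -0.3]
opening: 0.0849
grip_force: 0.0
```

```bash
python3 -c "
from rolls import *
d=snap('wrist');rolls(d)"; python3 plan.py '[[0.596,-0.185,0.042,86.5]]'
```

```text
[225, 150, 64, 56, 3491] [257.0, 178.0] ctr [ 0.594 -0.184] size [0.058 0.065] ang 86.7
[243, 273, 56, 44, 2109] [270.0, 296.0] ctr [ 0.601 -0.333] size [0.066 0.066] ang 5.2
t 38.6 pos [ 0.5943 -0.1831  0.2128] yaw 86.6 tilt [-0.002  0.001] open 0.085 grip 0.0
[0.596, -0.185, 0.042, 86.5] -> [-0.2, 0.2, 17.1, 0.1]
```

servo_tool(
  increments=[
    [[8.5, -0.1, 0.1, 5, 0], [8.5, -0.1, 0.1, 10, 0], [8.5, -0.1, 0.1, 15, 0], [8.5, -0.1, 0.1, 17, 0], [8.5, -0.1, 0.1, 17, 0]],
  ],
)

```text
t: 39.15
tool_pos: [0.5921, -0.1826, 0.0388]
tool_rot: [-2.28, -2.148, 0.006]
contact_force: [-0.2, -0.5, -0.3]
opening: 0.0854
grip_force: 0.0
```

servo_tool(
  increments=[
    [[4, 0, 0, 0, 0], [4, 0, 0, 0, 0], [4, 0, 0, 0, 0], [4, 0, 0, 0, 0], [4, 0, 0, 0, 0]],
  ],
)

```text
t: 39.65
tool_pos: [0.5977, -0.1855, 0.0471]
tool_rot: [2.286, 2.149, 0.003]
contact_force: [0.4, 0.3, 6.2]
opening: 0.0595
grip_force: 55.9
```

```bash
python3 plan.py '[[0.596,-0.185,0.23,86.7],[0.504,0.134,0.20,177.4]]'
```

```text
t 39.6 pos [ 0.5977 -0.1855  0.0471] yaw 86.5 tilt [ 0.004 -0.002] open 0.0595 grip 55.904399156570435
[0.596, -0.185, 0.23, 86.7] -> [0.0, -0.1, -18.3, -0.2]
[0.504, 0.134, 0.2, 177.4] -> [10.4, -3.7, 1.0, -30.2]
[0.504, 0.134, 0.2, 177.4] -> [10.9, 2.1, 1.0, -30.2]
[0.504, 0.134, 0.2, 177.4] -> [8.4, 7.3, 1.0, -30.2]
```

servo_tool(
  increments=[
    [[4, 0, 0, -3, 0], [4, 0, 0, -7, 0], [4, 0, 0, -11, 0], [4, 0, 0, -15, 0], [4, 0, 0, -18.3, 0]],
  ],
)

```text
t: 40.15
tool_pos: [0.5958, -0.1848, 0.2299]
tool_rot: [2.288, 2.151, 0.001]
contact_force: [-0.3, -0.1, -2.4]
opening: 0.0594
grip_force: 55.2
```

servo_tool(
  increments=[
    [[4, 2, -0.7, 0, -5], [4, 4, -1.5, 0, -11], [4, 6.5, -2.3, 0.5, -17], [4, 9, -3.2, 1, -24], [4, 10.4, -3.7, 1, -30.2]],
  ],
)

```text
t: 40.65
tool_pos: [0.5638, -0.0768, 0.2159]
tool_rot: [-1.64, -2.676, 0.0]
contact_force: [-0.1, -0.5, -2.1]
opening: 0.0594
grip_force: 55.2
```

servo_tool(
  increments=[
    [[4, 2, 0.4, 0, -6], [4, 4, 0.8, 0, -12], [4, 6.5, 1.2, 0.5, -18], [4, 9, 1.7, 1, -24], [4, 10.9, 2.1, 1, -30.2]],
  ],
)

```text
t: 41.15
tool_pos: [0.5337, 0.0294, 0.2061]
tool_rot: [-0.888, -3.011, 0.0]
contact_force: [-0.6, 0.4, -2.0]
opening: 0.0595
grip_force: 55.2
```

servo_tool(
  increments=[
    [[4, 2, 1.6, 0, -6], [4, 4, 3.3, 0, -12], [4, 6, 5, 0.5, -18], [4, 7.6, 6.5, 1, -24], [4, 8.4, 7.3, 1, -30.2]],
  ],
)

```text
t: 41.65
tool_pos: [0.5032, 0.1366, 0.1961]
tool_rot: [-0.071, -3.139, -0.0]
contact_force: [0.2, -0.8, -1.5]
opening: 0.0593
grip_force: 55.2
```

servo_tool(
  increments=[
    [[4, 0, 0, 0, 0], [4, 0, 0, 0, 0]],
  ],
)

```text
t: 41.85
tool_pos: [0.5046, 0.135, 0.1973]
tool_rot: [0.083, 3.14, -0.001]
contact_force: [1.0, -0.7, -1.6]
opening: 0.0595
grip_force: 55.2
```

```bash
python3 plan.py '[[0.504,0.134,0.11,177.4]]'
```

```text
t 41.9 pos [0.5046 0.135  0.1973] yaw 177.0 tilt [ 0. -0.] open 0.0595 grip 55.2119779586792
[0.504, 0.134, 0.11, 177.4] -> [0.1, -0.1, 8.7, -0.4]
```

servo_tool(
  increments=[
    [[4, 0.1, -0.1, 3, -0.4], [4, 0.1, -0.1, 6, -0.4], [4, 0.1, -0.1, 8, -0.4], [4, 0.1, -0.1, 8.7, -0.4], [4, 0.1, -0.1, 8.9, -0.4]],
  ],
)

```text
t: 42.35
tool_pos: [0.5034, 0.1336, 0.1076]
tool_rot: [-0.073, -3.139, 0.001]
contact_force: [-0.4, -0.7, -2.2]
opening: 0.0591
grip_force: 55.3
```

servo_tool(
  increments=[
    [[4, 0, 0, 0.1, 0], [4, 0, 0, 0.2, 0], [4, 0, 0, 0.2, 0]],
  ],
)

```text
t: 42.65
tool_pos: [0.5045, 0.1343, 0.1075]
tool_rot: [0.07, 3.139, 0.0]
contact_force: [0.4, 0.3, -2.2]
opening: 0.0593
grip_force: 55.3
```

servo_tool(
  increments=[
    [[4, 0, 0, 0.1, 0], [4, 0, 0, 0.2, 0], [4, 0, 0, 0.3, 0], [4, 0, 0, 0.3, 0]],
  ],
)

```text
t: 43.05
tool_pos: [0.5049, 0.1343, 0.1046]
tool_rot: [0.07, 3.138, 0.0]
contact_force: [2.0, -0.0, 3.0]
opening: 0.0592
grip_force: 55.8
```

servo_tool(
  increments=[
    [[6.2, 0, 0, 0, 0], [6.6, 0, 0, 0, 0], [7.2, 0, 0, 0, 0], [8.5, 0, 0, 0, 0], [8.5, 0, 0, 0, 0]],
  ],
)

```text
t: 43.55
tool_pos: [0.5034, 0.1343, 0.1031]
tool_rot: [-0.069, -3.14, 0.0]
contact_force: [-0.4, -0.0, 0.3]
opening: 0.0852
grip_force: 0.0
```

servo_tool(
  increments=[
    [[8.5, 0, 0, 0, 0], [8.5, 0, 0, -3, 0], [8.5, 0, 0, -7, 0], [8.5, 0, 0, -11, 0], [8.5, 0, 0, -13, 0]],
  ],
)

```text
t: 44.05
tool_pos: [0.5051, 0.1345, 0.2378]
tool_rot: [0.07, 3.135, 0.001]
contact_force: [-0.3, -0.4, -0.4]
opening: 0.0849
grip_force: 0.0
```

servo_tool(
  increments=[
    [[8.5, 0, 0, 0, 0], [8.5, 0, 0, 0, 0]],
  ],
)

```text
t: 44.25
tool_pos: [0.5035, 0.1343, 0.233]
tool_rot: [0.07, 3.141, 0.0]
contact_force: [0.7, -0.7, 0.0]
opening: 0.085
grip_force: 0.0
```

```bash
python3 plan.py '[[0.602,-0.332,0.24,95.1]]';python3 -c "
from topz import *
d=snap('wrist');whites(d,(.4,.54),(.05,.21),.1)
a=snap('scene','sc2');cv2.imwrite('pics/c6.png',cv2.resize(a['img'][60:260,190:400,::-1],None,fx=2.8,fy=2.8,interpolation=cv2.INTER_CUBIC))"
```

```text
t 44.2 pos [0.5035 0.1343 0.233 ] yaw 177.5 tilt [0. 0.] open 0.085 grip 0.0
[0.602, -0.332, 0.24, 95.1] -> [-4.0, -15.4, -0.2, 27.5]
[0.602, -0.332, 0.24, 95.1] -> [-10.6, -11.8, -0.2, 27.5]
[0.602, -0.332, 0.24, 95.1] -> [-14.9, -5.6, -0.2, 27.5]
[219, 111, 74, 114, 7248] ctr [0.488 0.135] size [0.066 0.103] ang 87.7
```

View pics/c6.png

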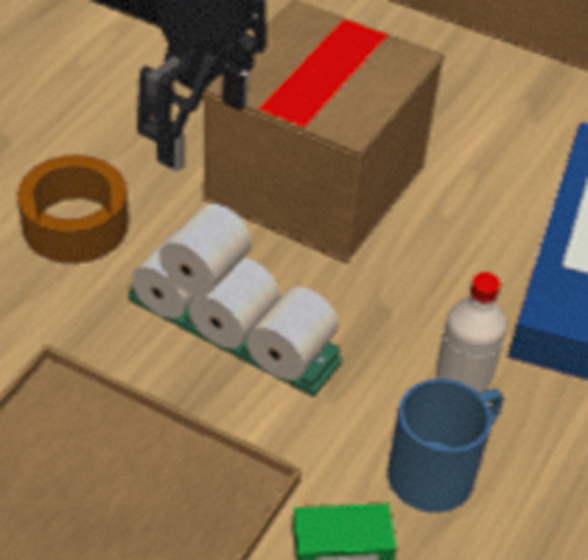

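The crop shows a full bottom row, with the fourth roll saddled at b1 (px 205,245), and the lid shut flat with its red stripe on top. The last roll, G, goes to b2.

servo_tool(
  increments=[
    [[8.5, -1, -4, 0, 6], [8.5, -2, -8, 0, 12], [8.5, -3, -12, 0, 18], [8.5, -4, -15.4, 0, 24], [8.5, -4, -15.4, 0, 27.5]],
  ],
)

```text
t: 44.85
tool_pos: [0.5364, -0.0248, 0.2309]
tool_rot: [-0.825, -3.028, 0.002]
contact_force: [-0.1, 1.7, -0.2]
opening: 0.0849
grip_force: 0.0
```

servo_tool(
  increments=[
    [[8.5, -3, -3, 0, 6], [8.5, -6, -6, 0, 12], [8.5, -8, -9, 0, 18], [8.5, -10.6, -11.8, 0, 24], [8.5, -10.6, -11.8, 0, 27.5]],
  ],
)

```text
t: 45.35
tool_pos: [0.5688, -0.1802, 0.2306]
tool_rot: [-1.521, -2.745, 0.002]
contact_force: [0.1, 0.1, 0.2]
opening: 0.0854
grip_force: 0.0
```

servo_tool(
  increments=[
    [[8.5, -4, -1.5, 0, 6], [8.5, -8, -3, 0, 12], [8.5, -12, -4.5, 0, 18], [8.5, -14.9, -5.6, 0, 24], [8.5, -14.9, -5.6, 0, 27.5]],
  ],
)

```text
t: 45.85
tool_pos: [0.6012, -0.3357, 0.2299]
tool_rot: [-2.129, -2.305, 0.002]
contact_force: [0.1, 0.4, 0.1]
opening: 0.0848
grip_force: 0.0
```

servo_tool(
  increments=[
    [[8.5, 0, 0, 0, 0], [8.5, 0, 0, 0, 0]],
  ],
)

```text
t: 46.05
tool_pos: [0.6016, -0.3317, 0.2313]
tool_rot: [-2.119, -2.315, 0.0]
contact_force: [0.1, 0.2, -0.3]
opening: 0.0852
grip_force: 0.0
```

```bash
python3 -c "
from rolls import *
d=snap('wrist');rolls(d)"; python3 plan.py '[[0.604,-0.334,0.042,95.1]]'
```

```text
[227, 148, 60, 54, 3073] [256.0, 175.0] ctr [ 0.602 -0.333] size [0.064 0.058] ang 6.5
t 46.1 pos [ 0.6018 -0.3315  0.2319] yaw 95.1 tilt [-0.002  0.001] open 0.0851 grip 0.0
[0.604, -0.334, 0.042, 95.1] -> [-0.3, 0.2, 19.0, -0.0]
```

servo_tool(
  increments=[
    [[8.5, -0.1, 0.1, 5, 0], [8.5, -0.1, 0.1, 10, 0], [8.5, -0.1, 0.1, 15, 0], [8.5, -0.1, 0.1, 18.8, 0], [8.5, -0.1, 0.1, 18.8, 0]],
  ],
)

```text
t: 46.6
tool_pos: [0.5986, -0.329, 0.0371]
tool_rot: [-2.111, -2.307, 0.003]
contact_force: [-0.7, 0.7, -1.1]
opening: 0.0851
grip_force: 0.0
```

servo_tool(
  increments=[
    [[4, 0, 0, 0, 0], [4, 0, 0, 0, 0], [4, 0, 0, 0, 0], [4, 0, 0, 0, 0], [4, 0, 0, 0, 0]],
  ],
)

```text
t: 47.1
tool_pos: [0.6053, -0.3345, 0.0492]
tool_rot: [2.119, 2.311, 0.002]
contact_force: [0.2, 1.2, 7.1]
opening: 0.059
grip_force: 56.0
```

```bash
python3 plan.py '[[0.602,-0.333,0.25,95.1],[0.569,0.1315,0.20,177.4]]'
```

```text
t 47.1 pos [ 0.6053 -0.3345  0.0492] yaw 95.0 tilt [ 0.005 -0.003] open 0.059 grip 56.000847816467285
[0.602, -0.333, 0.25, 95.1] -> [0.1, -0.2, -20.1, -0.1]
[0.569, 0.1315, 0.2, 177.4] -> [15.5, 0.3, 1.6, -27.4]
[0.569, 0.1315, 0.2, 177.4] -> [13.7, 7.4, 1.6, -27.4]
[0.569, 0.1315, 0.2, 177.4] -> [8.7, 12.8, 1.6, -27.4]
```

servo_tool(
  increments=[
    [[4, 0, 0, -3, 0], [4, 0, 0, -7, 0], [4, 0, 0, -11, 0], [4, 0, 0, -16, 0], [4, 0, 0, -20, 0]],
  ],
)

```text
t: 47.6
tool_pos: [0.6034, -0.3334, 0.2488]
tool_rot: [2.121, 2.314, 0.001]
contact_force: [0.2, -0.2, -2.0]
opening: 0.0595
grip_force: 55.2
```

servo_tool(
  increments=[
    [[4, 3, 0, 0, -5], [4, 6, 0, 0, -11], [4, 9, 0.1, 0.5, -17], [4, 12.5, 0.2, 1, -23], [4, 15.5, 0.3, 1.6, -27.4]],
  ],
)

```text
t: 48.1
tool_pos: [0.5925, -0.1771, 0.2296]
tool_rot: [1.509, 2.755, 0.001]
contact_force: [0.2, 0.2, -2.0]
opening: 0.0592
grip_force: 55.2
```

servo_tool(
  increments=[
    [[4, 3, 1.5, 0, -6], [4, 6, 3, 0, -12], [4, 9, 5, 0.5, -18], [4, 12, 6.5, 1, -23], [4, 13.7, 7.4, 1.6, -27.4]],
  ],
)

```text
t: 48.6
tool_pos: [0.5816, -0.0209, 0.2137]
tool_rot: [0.811, 3.034, 0.001]
contact_force: [0.4, -0.5, -1.6]
opening: 0.059
grip_force: 55.3
```

servo_tool(
  increments=[
    [[4, 2, 3, 0, -6], [4, 4, 6, 0, -12], [4, 6, 9, 0.5, -18], [4, 7.7, 11.5, 1, -23], [4, 8.7, 12.8, 1.6, -27.4]],
  ],
)

```text
t: 49.1
tool_pos: [0.5709, 0.1334, 0.1977]
tool_rot: [0.069, 3.14, 0.001]
contact_force: [0.2, -1.1, -2.7]
opening: 0.0595
grip_force: 55.3
```

servo_tool(
  increments=[
    [[4, 0, 0, 0, 0], [4, 0, 0, 0, 0]],
  ],
)

```text
t: 49.3
tool_pos: [0.5712, 0.131, 0.1974]
tool_rot: [0.079, 3.141, -0.001]
contact_force: [-1.1, -0.5, -1.8]
opening: 0.0591
grip_force: 55.2
```

```bash
python3 plan.py '[[0.569,0.1315,0.11,177.4]]'; python3 -c "
from topz import *
d=snap('wrist');whites(d,(.4,.55),(.05,.21),.1)"
```

```text
t 49.3 pos [0.5712 0.131  0.1974] yaw 177.1 tilt [-0.    -0.001] open 0.0591 grip 55.23336052894592
[0.569, 0.1315, 0.11, 177.4] -> [0.2, 0.0, 8.7, -0.3]
[210, 45, 91, 131, 10462] ctr [0.502 0.134] size [0.067 0.098] ang 88.2
```

servo_tool(
  increments=[
    [[4, 0.1, 0, 3, -0.3], [4, 0.1, 0, 6, -0.3], [4, 0.1, 0, 7.6, -0.3], [4, 0.1, 0, 8.5, -0.3], [4, 0.1, 0, 8.5, -0.3]],
  ],
)

```text
t: 49.85
tool_pos: [0.5699, 0.1306, 0.1113]
tool_rot: [-0.071, -3.139, 0.0]
contact_force: [0.3, 0.3, -2.1]
opening: 0.0595
grip_force: 55.3
```

servo_tool(
  increments=[
    [[4, 0, 0, 0.1, 0], [4, 0, 0, 0.2, 0], [4, 0, 0, 0.3, 0], [4, 0, 0, 0.3, 0]],
  ],
)

```text
t: 50.25
tool_pos: [0.5707, 0.1313, 0.11]
tool_rot: [0.07, 3.14, 0.0]
contact_force: [-0.1, 1.2, -2.2]
opening: 0.0594
grip_force: 55.3
```

servo_tool(
  increments=[
    [[4, 0, 0, 0.1, 0], [4, 0, 0, 0.3, 0], [4, 0, 0, 0.4, 0], [4, 0, 0, 0.4, 0]],
  ],
)

```text
t: 50.65
tool_pos: [0.5716, 0.1314, 0.1082]
tool_rot: [0.069, 3.138, 0.001]
contact_force: [-4.2, 0.1, 9.3]
opening: 0.0592
grip_force: 56.6
```

servo_tool(
  increments=[
    [[4, 0.2, 0, -0.2, 0], [4, 0.2, 0, -0.2, 0], [6.2, 0.2, 0, -0.2, 0], [7, 0.2, 0, -0.2, 0], [8.5, 0.2, 0, -0.2, 0]],
  ],
)

```text
t: 51.15
tool_pos: [0.5684, 0.1313, 0.1072]
tool_rot: [0.07, 3.141, 0.0]
contact_force: [-0.5, -0.3, -0.4]
opening: 0.0824
grip_force: 0.0
```

servo_tool(
  increments=[
    [[8.5, 0, 0, 0, 0], [8.5, 0, 0, 0, 0], [8.5, 0, 0, -3, 0], [8.5, 0, 0, -7, 0], [8.5, 0, 0, -11, 0]],
  ],
)

```text
t: 51.65
tool_pos: [0.5678, 0.1312, 0.2178]
tool_rot: [-0.07, -3.139, 0.0]
contact_force: [0.6, 0.6, -0.0]
opening: 0.0847
grip_force: 0.0
```

servo_tool(
  increments=[
    [[8.5, 0, -4, -4, 0], [8.5, 0, -8, -6, 0], [8.5, 0, -12, -6, 0], [8.5, 0, -16, -6, 0], [8.5, 0, -20, -6, 0]],
  ],
)

```text
t: 52.15
tool_pos: [0.5593, -0.0701, 0.2779]
tool_rot: [0.069, 3.14, -0.0]
contact_force: [0.9, -0.8, -0.5]
opening: 0.0849
grip_force: 0.0
```

servo_tool(
  increments=[
    [[8.5, 0, 0, 0, 0], [8.5, 0, 0, 0, 0]],
  ],
)

```text
t: 52.35
tool_pos: [0.5594, -0.0691, 0.2772]
tool_rot: [-0.073, -3.141, -0.001]
contact_force: [1.1, -0.1, 0.7]
opening: 0.0849
grip_force: 0.0
```

```bash
python3 -c "
from h import *
a=snap('scene');b=snap('side')
A=cv2.resize(a['img'][60:260,190:400],(420,400),interpolation=cv2.INTER_CUBIC);B=cv2.resize(b['img'][140:340,60:250],(380,400),interpolation=cv2.INTER_CUBIC)
cv2.imwrite('pics/c7.png',np.hstack([A,B])[:,:,::-1])
print(ctrl.get_obs()['t'],proj(a,[[.568,.1015,.093],[.504,.1043,.093],[.473,.1058,.042],[.537,.103,.042],[.601,.1,.042]]).round(1).tolist())
a0=cv2.imread('pics/scene0.png')[:,:,::-1]
"
```

```text
52.45 [[277.0, 166.3], [255.6, 155.4], [246.0, 164.0], [266.3, 174.6], [287.4, 185.7]]
```

View pics/c7.png

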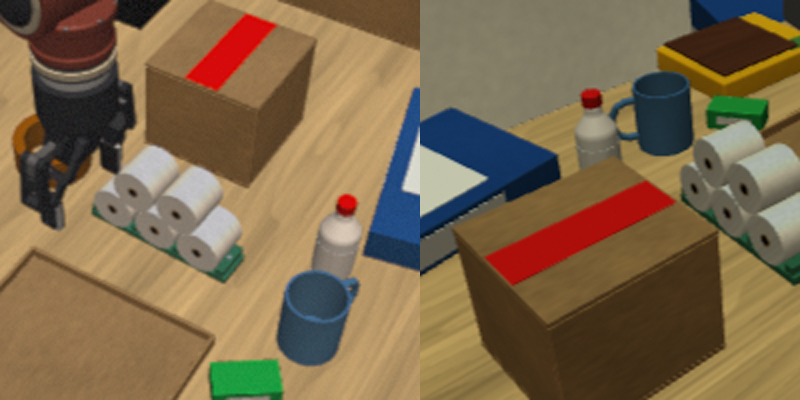

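The pyramid is complete: three rolls in the bottom row and two saddled, with cores within 2 px of where the slots should project. The lid lies flat shut, and the tray is empty. Handing in.

```bash
python3 -c "
from station import ctrl
print(ctrl.finish_job())"
```

```text
the job is handed in; nothing more can be done
None
```

I handed the job in at about 52 s, and the verdict isn't shown: both crushed rolls are in the carton with its lid shut, and all five sound rolls are on the cradle, three in the bottom row and two saddled on top.

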